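# Ratchet the reed-plate clamp tight

## Robot

A 6-joint arm with a two-finger parallel gripper is mounted at the origin on the work surface. World frame = base frame: x ahead of the robot, y to its left, z up, the work surface at z = 0. Lengths are in mm, angles in rad, forces in N, time in s.
With the tool pointing down it reaches from about 275 to 1000 mm from the base axis. Payload 8.4 kg.
Tool frame: the origin (TCP) lies between the finger pads; the fingertips stand r.finger_overhang ahead of it and the grasp point (between the pads) is the TCP (r.finger_overhang is the distance from the TCP to the fingertips, in mm); z points along the fingers, y is the line along which they close (so a half turn about z gives the same grasp; the last joint's range is limited). The gripper opens to 85 mm and grips with 20 to 120 N. Pads are 22 mm wide; open, the fingers measure 114 mm over their backs; the gripper's body (76 mm by 85 mm) begins 54 mm behind the grasp point. The pads swing forward as they close: fully open they stand 13 mm farther back than shut.
Start: joints at [-1.262, 0.353, 1.633, -0, 1.155, -0.002], TCP at [191.136, -595.059, 225.281] pointing down, gripper open.
Joint ranges: [-2.63, 2.63], [-0.92, 2.1], [0.06, 2.66], [-1.3, 4.44], [0, 2.69], [-3.02, 3.02]. Speed limits (rad/s): [2.22, 2.22, 2.79, 3.14, 3.14, 3.14].

## Interface

Orientations are given as [roll, pitch, yaw] about the fixed x, y, z axes, in that order (R = Rz(yaw) Ry(pitch) Rx(roll)).
In Python, from rig import r, cams, sign_off gives the robot as it stands.
- The arm moves only by the shell command python3 -m crank 'ROWS' [FORCE]. ROWS is JSON, a list of rows, each a list of 7 numbers: the shift along the tool's x, y, z in m, then the turn, a rotation vector about the tool's x, y, z in rad, then the closure, from 0 (fully open) to 1 (shut). In form: [[dx, dy, dz, ax, ay, az, gripper], ...]. A call has 1 to 5 rows; each row is the pose to reach, as a shift and turn from the pose commanded when the call began, along the tool's axes at that moment; what a row does not reach only later rows make up. A row lasts 1/10 s, in which the tool goes at most 50 mm and 8.59 degrees, less where a joint would pass 70% of its speed; a pose out of reach is approached as far as the arm can. A call with a gripper value outside its range is refused whole. The fingers move at their own pace and stop on an object; FORCE is the grip in N (left out, the last holds). Time passes only in rows, so rows that repeat a pose let the fingers close. It gives the time, the measured TCP pose, the force, the opening and the grip force at its end, in the units of the state.
- r.sense(): the state, without advancing time (a new reading comes with each control period).
- cams.grab_frame(name): name is "scene" or "top" or "wrist"; returns a dict with "image" (400x640x3 uint8, red, green, blue), "fx", "fy", "cx", "cy" (pixels), "position" and "orientation" of the camera in the world. Camera axes: x right, y down, z forward; pixel columns grow to the right and rows downward; lengths in mm; the calibration is good to about 2 mm. A picture is of the moment at which its call begins. There is no depth.
- sign_off(): hands the job in; it is judged then, once.
The state is a dict: "clock": time; "qpos": joint angles; "qvel": joint speeds; "joint_efforts": joint torques, N m; "eef_pos": TCP position; "tcp_rot": TCP orientation; "contact_force": force on the tool from outside, world axes, zero at the start; "wrist_torque": the same for the moment, N m; "opening": opening from 0.0 (shut) to 1.0 (fully open); "grasp_force": force on a finger pad.
Only numpy, scipy, OpenCV 4.12 (cv2) and the standard library are available. Lean on these libraries where they do the work, as an engineer would, in place of code of your own. Each camera call takes 0.05 s, during which the arm holds its last target. There are 200 camera calls.

## Task

Take the ratchet wrench from its wooden cradle, fit its socket fully down over the hex head of the reed tester's clamp, and ratchet the clamp clockwise (seen from above) until its finger closes against the reed plate and is tight: at least 0.8 N m on the spindle, never more than 2 N m. Turn the clamp only with the wrench, not with the gripper. Then lift the wrench off and lay it back in its cradle; do not press the tester's chrome button or disturb the comb, cover plate and scraper.

Things in the scene. Friction and masses are not known exactly. Their poses are not given: they have to be found in the camera images.
- ratchet: steel ratchet wrench, loose, 0.4 to 0.7 kg, level in the cradle. Origin: centre of the socket's mouth (lowest point); z up. Handle: 12 x 12 mm bar along -x to x = -174 mm, its centre line 32 mm above the origin. Round head 52 mm across, 25 to 39 mm up. Under it the six-sided socket, 35.5 mm across outer flats; hex hole 27.5 mm across flats, 20.5 mm deep
- socket (a point): centre of the socket's mouth, turning with the socket: the hex hole has flats facing +x, -x and every 60 degrees from there. At the start its x is along the wrench's x (two flats square to the handle). Nothing turns the socket in the head while the wrench is carried
- cradle: wooden cradle fixed on the shelf, holding the wrench. Origin at shelf level, z up, handle side to -x. Base board 6 mm thick, x -185 to +35, y -35 to +35 mm: the socket's mouth stands on it near x = y = 0 (within 6 mm along x at the start). Saddle block x -160 to -135 mm, 32 mm high, 44 mm wide, with two 10 mm high cheeks 20 mm apart, the handle between them
- tester: grey reed tester fixed on the shelf. Origin at shelf level on the clamp's upright axis, z up. Base slab 20 mm high, x -68 to +138, y -73 to +83 mm. The bellows housing, 76 mm high, fills x 60 to 136, y 15 to 81 mm of it (button on top, bellows out to y = 105 mm)
- clamp: steel clamp on the tester's upright axis, origin on it 24 mm above the shelf: hub 46 mm across, 12 mm high; finger 14 mm wide reaching 50 mm out along the clamp's x; on the hub a hex head 26 mm across flats, 36 to 48 mm above the shelf, flats facing +x, -x and every 60 degrees. Turning takes about 0.35 N m; it stays where it is left
- hex (a point): centre of the top of the clamp's hex head, turning with the clamp; z up. With the wrench fully seated the socket's mouth is 12 mm below it, resting on the hub, 36 mm above the shelf. Raised by its handle alone the wrench can tilt and bind on the hex; gripped across its round head (straight over the axis, 25 to 39 mm above the mouth) and with the load let off it comes off straight
- nose (a point): point in the clamp finger 48 mm from the axis, 30 mm above the shelf. The finger starts 92 to 138 degrees counter-clockwise of the tester's x axis; the clamp is closed, against a firm stop, when the finger points along the tester's x and meets the plate's edge
- collar (a point): collar under the clamp's hub, on the axis, 24 mm above the shelf. It is sprung: it twists clockwise 0.1 rad for each N m the wrench puts on the clamp (10 N m per rad), the clamp with it, and springs back when unloaded; then its x is along the tester's x. At 100 mm out on the handle, 0.8 N m is 8 N and 2 N m is 20 N
- button (a joint): chrome push button on the bellows housing, 22 mm across: 0 up, 0.005 m pressed; to be left alone
- button_top (a point): centre of the button's top
- mat: thin cork mat, 200 x 170 x 4 mm, fixed, with the bystanders; origin under its centre
- comb: blue acrylic harmonica comb, 104 x 28 x 7 mm, loose on the mat; leave alone
- cover: round nickel cover plate, 62 mm across, 8 mm high, loose on the mat; leave alone
- scraper: steel scraper with boxwood handle, 140 mm long, 14 mm high, loose on the mat; leave alone
- grip (a point): point on the handle's centre line, 100 mm from the socket axis (wrench frame -100, 0, 32 mm), a good place to grip. Swinging the handle clockwise (from above) drives the socket; counter-clockwise the head slips over 21 clicks a turn with about 0.1 N m of drag. So up to 17 degrees are lost at each reversal, besides about 13 degrees of play of the socket on the hex
- posts (a point): midway between the tops of the tester's two upright guard posts (12 mm thick, tops 90 mm above the shelf, at x = -39, y = +48 and -48 mm in the tester's frame). The wrench handle points to the tester's -x and swings between them: 40 degrees either way
- plate (a point): centre of the top of the brass reed plate, 100 x 28 x 3 mm, fixed in the tester, 29 mm above the shelf; the edge that the clamp's finger meets is at y = -7 mm in the tester's frame
Things that resemble listed ones, but are neither listed nor needed, are in the scene too. What is meant by the ratchet is not black, and is the smaller of those in its own colour. What is meant by the cradle is not turquoise, and is the larger of those in its own colour.

How it is judged:
By the outcome, as a careful person would: the job done as asked, in the order asked, and still so for the second after the job is handed in, with the robot touching nothing.
It also fails if it takes over 72 s, if anything falls off the work surface, if the arm or the gripper's body presses on something with over 40 N, if the wrist force passes 120 N, or if a joint passes its speed limit or range.

## Working session

There is one attempt and no reset: what is moved stays moved. The work goes in short steps, Python scripts to look and compute and a shell command to move; the robot and the scene stay as the last step left them, time stands still between calls to the robot, and variables do not carry over. Pictures are saved under pics/ and viewed, at most 10 in all, crops included, and the job is handed in when it is done.

```bash
ls; mkdir -p pics; python3 - <<'E'
from rig import r,cams
import cv2
print(r.sense(), r.finger_overhang)
for n in("scene","top"):
    f=cams.grab_frame(n); cv2.imwrite(f"pics/{n}0.png",f["image"][:,:,::-1]); print(n,{k:v for k,v in f.items() if k!="image"})
E
```

```text
pics
{'clock': 0.0, 'qpos': array([-1.26237074e+00,  3.53645997e-01,  1.63415721e+00, -3.05560140e-05,
        1.15516439e+00, -2.36999641e-03]), 'qvel': array([-1.26877819e-03, -2.61171437e-04,  6.36155031e-04, -2.53817446e-05,
        1.11729962e-03,  6.78844536e-04]), 'joint_efforts': array([-1.60514264e-03, -6.05252767e+01, -3.42063868e+01,  2.18961586e-04,
        9.38079553e-03,  1.05249040e-05]), 'eef_pos': array([ 190.99620332, -594.59089287,  224.55314131]), 'tcp_rot': array([-3.14021765e+00,  2.46788346e-05,  3.10807955e-01]), 'contact_force': array([-0.2065399 , -0.36010929, -0.52648128]), 'wrist_torque': array([-0.0005522 , -0.01003869,  0.00416138]), 'grasp_force': 0.0, 'opening': 1.0038669511950584} 19.0
scene {'fx': 366.60474366099675, 'fy': 366.60474366099675, 'cx': 319.57691829337125, 'cy': 202.4192399771447, 'position': array([ 874.05619995, -550.89493545,  893.09010783]), 'orientation': array([-2.36498695, -0.00452615,  0.44122924])}
top {'fx': 364.3022111595332, 'fy': 364.3022111595332, 'cx': 324.58415182934255, 'cy': 194.12374034526025, 'position': array([ 447.22171401,  161.19105604, 1176.41959166]), 'orientation': array([-3.05156277, -0.02792386, -1.59380842])}
```

View pics/scene0.png

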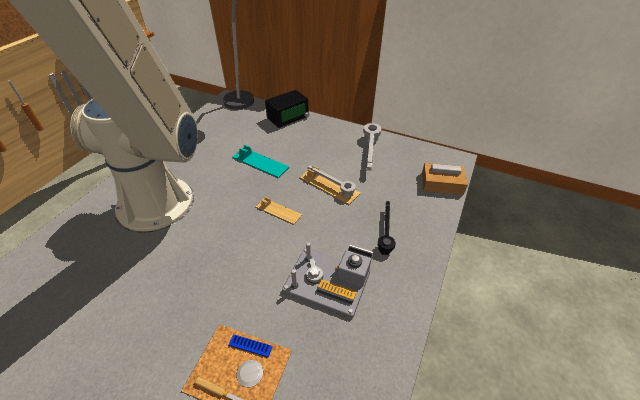

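View pics/top0.png

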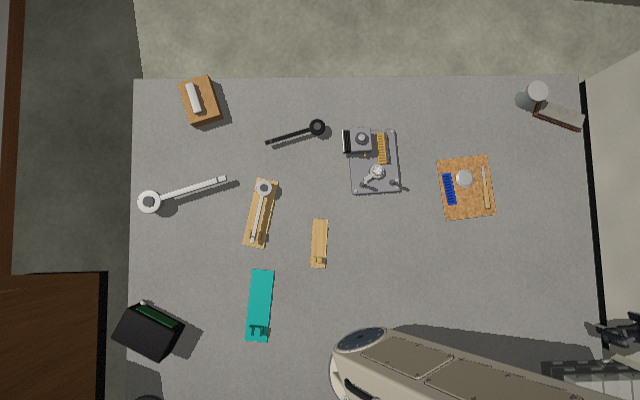

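The scene picture shows the wrench in the wooden cradle (head at 348,187) and the tester (hex at about 314,268). In the top picture the wrench head is at (264,188) with its handle end near (252,240), and the tester's hex is at (377,171). The larger wrench, the black wrench and the small and turquoise cradles are decoys. Next I'll zoom in on both.

```bash
cat > h.py <<'E'
import numpy as np, cv2
from scipy.spatial.transform import Rotation as R
from rig import r,cams
def ray(f,u,v):
    d=R.from_euler('xyz',f["orientation"]).apply([(u-f["cx"])/f["fx"],(v-f["cy"])/f["fy"],1]); return np.array(f["position"]),d
def on(f,u,v,z):
    p,d=ray(f,u,v); return p+d*(z-p[2])/d[2]
def proj(f,X):
    q=R.from_euler('xyz',f["orientation"]).inv().apply(np.array(X)-f["position"]); return np.array([f["cx"]+f["fx"]*q[0]/q[2],f["cy"]+f["fy"]*q[1]/q[2]])
def tri(f,a,g,b):
    p,d=ray(f,*a);q,e=ray(g,*b); s=np.linalg.lstsq(np.c_[d,-e],q-p,rcond=None)[0]
    A,B=p+d*s[0],q+e*s[1]; return (A+B)/2,np.linalg.norm(A-B)
E
python3 - <<'E'
from h import *
t=cams.grab_frame("top");s=cams.grab_frame("scene")
a=cv2.resize(t["image"][165:255,235:285],None,fx=6,fy=6,interpolation=2)
b=cv2.resize(t["image"][120:200,335:410],None,fx=6,fy=6,interpolation=2)[:480]
b=np.pad(b,((0,60),(0,0),(0,0)))
cv2.imwrite("pics/c1.png",np.hstack([a,b])[:,:,::-1])
for n,u,v in(("wh",(264,188),(348,187)),("hex",(377,171),(314,268)),("head2",(149,201),(372,128)),("cov",(464,178),(250,373))): print(n,tri(t,u,s,v))
E
```

```text
wh (array([573.77482752, 316.8540093 ,  39.09137787]), np.float64(3.3658449884028543))
hex (array([617.90865708, -37.55889847,  53.76471766]), np.float64(1.950357545344258))
head2 (array([537.46330717, 662.23150424,  56.3204438 ]), np.float64(0.2655826313697633))
cov (array([ 596.1216227 , -333.0769955 ,    3.16561031]), np.float64(0.07478239367524206))
```

View pics/c1.png

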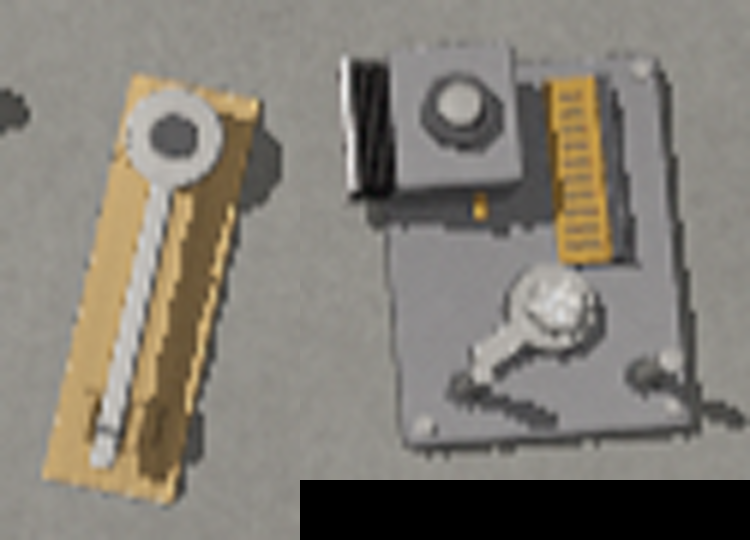

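Both pieces stand on z≈0. In the zoom, the wrench head is at about (263.8,187.8) and the handle tip at (252,240.8) in top-image pixels. The tester's +x is up in the image and +y is left, and the clamp finger points down-left. Next I'll work out the poses and the move above the wrench.

```bash
python3 - <<'E'
from h import *
t=cams.grab_frame("top")
c=lambda x,y:(235+x/6-.4,165+y/6-.4)
d=lambda x,y:(335+(x-300)/6-.4,120+y/6-.4)
h=on(t,*c(173,137),45);e=on(t,*c(102,460),44)
print("head",h,"tip",e,np.linalg.norm(h-e),np.degrees(np.arctan2(*(h-e)[1::-1])))
for n,p in dict(tl=(138,76),tr=(262,98),br=(178,500),bl=(45,478)).items(): print(n,on(t,*c(*p),6))
print("hex",on(t,*d(553,303),48),"finger tip",on(t,*d(480,368),36))
for n,p in dict(bl=(405,447),br=(695,430),tr=(660,58)).items(): print(n,on(t,*d(*p),20))
print("button",on(t,*d(462,100),80))
E
```

```text
head [573.4302109  316.98439769  45.        ] tip [408.08439393 354.60489876  44.        ] 169.5745891603349 -12.81807348555755
tl [611.12039186 340.81301143   6.        ]
tr [597.91981542 274.54711851   6.        ]
br [384.83030086 321.26518472   6.        ]
bl [398.05937633 391.07244331   6.        ]
hex [620.79907296 -38.42778386  48.        ] finger tip [588.7553891  -0.639969   36.       ]
bl [549.15999347  38.55776677  20.        ]
br [ 555.10065483 -117.19833357   20.        ]
tr [ 758.34455865 -106.5691325    20.        ]
button [721.81398151  10.30614244  80.        ]
```

```bash
P="[0.174,-0.138,-0.025,0,0,0,0]"
python3 -m crank '[[0.174,-0.138,-0.025,0,0,0,0],[0.174,-0.138,-0.025,0,0,0,0],[0.174,-0.138,-0.025,0,0,0,0],[0.174,-0.138,-0.025,0,0,0,0],[0.174,-0.138,-0.025,0,0,0,0]]' 60
python3 -m crank '[[0.174,-0.138,-0.025,0,0,0,0],[0.174,-0.138,-0.025,0,0,0,0],[0.174,-0.138,-0.025,0,0,0,0],[0.174,-0.138,-0.025,0,0,0,0],[0.174,-0.138,-0.025,0,0,0,0]]'
python3 -m crank '[[0.174,-0.138,-0.025,0,0,0.26,0],[0.174,-0.138,-0.025,0,0,0.26,0],[0.174,-0.138,-0.025,0,0,0.26,0],[0.174,-0.138,-0.025,0,0,0.26,0],[0.174,-0.138,-0.025,0,0,0.26,0]]'
python3 - <<'E'
from h import *
w=cams.grab_frame("wrist"); print(w["position"],w["orientation"],r.sense()["eef_pos"],r.sense()["tcp_rot"],proj(w,[621,-38,48]))
cv2.imwrite("pics/w1.png",w["image"][:,:,::-1])
E
```

```text
clock: 0.75
eef_pos: [316.0, -407.5, 250.7]
tcp_rot: [-3.141, -0.001, 0.312]
contact_force: [-1.1, -1.1, 0.4]
opening: 1.005
grasp_force: 0.0
clock: 1.25
eef_pos: [439.7, -222.9, 275.9]
tcp_rot: [3.142, -0.001, 0.313]
contact_force: [-0.1, -0.7, 0.5]
opening: 0.999
grasp_force: 0.0
clock: 1.75
eef_pos: [563.1, -38.3, 300.7]
tcp_rot: [-3.141, -0.001, 0.052]
contact_force: [0.1, -0.7, -1.0]
opening: 0.999
grasp_force: 0.0
[637.24242207 -35.95615483 449.35710767] [ 2.84478386e+00 -1.10301153e-04 -1.51799052e+00] [564.97539787 -35.94142708 301.05805465] [-3.13947801e+00 -2.88796982e-03  5.32596421e-02] [314.99029278 128.30324085]
```

View pics/w1.png

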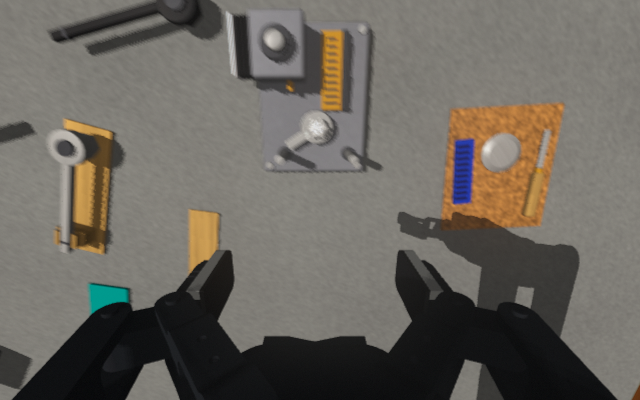

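The wrist view shows the hex at (317,127), the finger pointing down-left to about (280,157), and both posts. Next I'll move above the wrench.

```bash
python3 -m crank '[[0.014,-0.177,0.075,0,0,0,0],[0.014,-0.177,0.075,0,0,0,0],[0.014,-0.177,0.075,0,0,0,0],[0.014,-0.177,0.075,0,0,0,0],[0.014,-0.177,0.075,0,0,0,0]]'
python3 -m crank '[[0.014,-0.177,0.075,0,0,0.276,0],[0.014,-0.177,0.075,0,0,0.276,0],[0.014,-0.177,0.075,0,0,0.276,0],[0.014,-0.177,0.075,0,0,0.276,0],[0.014,-0.177,0.075,0,0,0.276,0]]'
python3 - <<'E'
from h import *
w=cams.grab_frame("wrist"); s=r.sense(); print(s["eef_pos"],s["tcp_rot"],proj(w,[573,317,45]),proj(w,s["eef_pos"]))
cv2.imwrite("pics/w2.png",w["image"][:,:,::-1])
E
```

```text
clock: 2.3
eef_pos: [564.9, 139.9, 222.7]
tcp_rot: [-3.141, 0.004, 0.054]
contact_force: [-0.4, -0.7, -0.0]
opening: 1.005
grasp_force: 0.0
clock: 2.8
eef_pos: [570.5, 316.8, 147.9]
tcp_rot: [3.141, 0.002, -0.222]
contact_force: [0.2, -0.7, 0.6]
opening: 1.001
grasp_force: 0.0
[570.82819314 314.76946189 148.89280198] [ 3.14014651e+00  1.49888418e-03 -2.22553384e-01] [311.402097   196.11946674] [314.49060772 248.19647589]
```

View pics/w2.png

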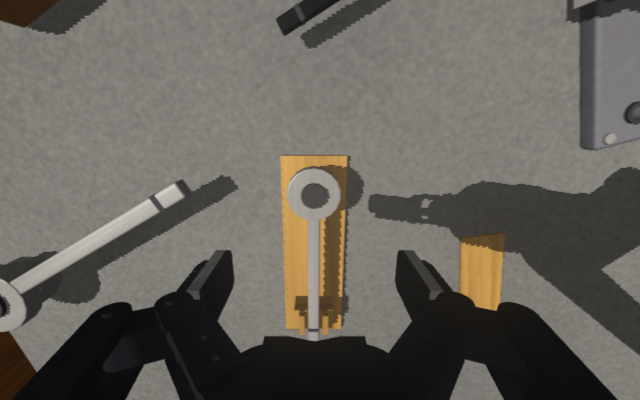

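The head is centred at (315,194) and the handle runs straight down the image to (314,335), so the yaw matches. I'll compute the offset.

```bash
python3 - <<'E'
from h import *
w=cams.grab_frame("wrist"); s=r.sense(); im=w["image"].astype(int)
hsv=cv2.cvtColor(w["image"],cv2.COLOR_RGB2HSV)
# head: contours of low-sat bright within cradle
m=((hsv[...,1]<40)&(hsv[...,2]>125)).astype(np.uint8); m[:,:284]=0; m[:,346:]=0; m[:160]=0; m[335:]=0
c=max(cv2.findContours(m,0,2)[0],key=cv2.contourArea)
pts=c[:,0]; hp=pts[pts[:,1]<206]
print(cv2.minEnclosingCircle(hp)); (u,v),_=cv2.minEnclosingCircle(hp)
H=on(w,u,v,45)
L=[]
for row in(230,260,290):
    xs=np.flatnonzero(m[row]); L.append(on(w,xs.mean(),row,44)); print(xs.min(),xs.max())
d=L[0]-L[2]; print(H,np.degrees(np.arctan2(d[1],d[0])),[l.round(1) for l in L])
y=s["tcp_rot"][2]; D=H-s["eef_pos"]; print("tool x,y", D[0]*np.cos(y)+D[1]*np.sin(y), D[0]*np.sin(y)-D[1]*np.cos(y), np.degrees(y))
a=np.degrees(np.arctan2((H-L[2])[1],(H-L[2])[0]));print(a)
E
```

```text
((311.0, 194.34091186523438), 26.608842849731445)
306 316
306 345
306 345
[574.90076871 314.91960283  45.        ] -8.366796940893218 [array([539.1, 323.1,  44. ]), array([506.4, 327.9,  44. ]), array([471.2, 333.1,  44. ])]
tool x,y 3.237102901919029 -2.1426393696696824 -12.81636661563287
-9.957762268536099
```

```bash
python3 -m crank '[[0.003,-0.001,0.04,0,0,0,0],[0.003,-0.001,0.07,0,0,0,0],[0.003,-0.001,0.095,0,0,0,0],[0.003,-0.001,0.112,0,0,0,0],[0.003,-0.001,0.112,0,0,0,0]]' 100
python3 -m crank '[[0,0,0,0,0,0,0.3],[0,0,0,0,0,0,1],[0,0,0,0,0,0,1],[0,0,0,0,0,0,1],[0,0,0,0,0,0,1]]' 100
python3 -m crank '[[0,0,0,0,0,0,1],[0,0,0,0,0,0,1]]' 100
```

```text
clock: 3.4
eef_pos: [573.9, 312.1, 36.7]
tcp_rot: [3.139, 0.002, -0.226]
contact_force: [-0.3, 0.2, -0.3]
opening: 1.002
grasp_force: 0.0
clock: 3.9
eef_pos: [575.2, 314.3, 39.4]
tcp_rot: [-3.141, -0.001, -0.225]
contact_force: [-1.0, -1.9, 5.0]
opening: 0.145
grasp_force: 2.4
clock: 4.1
eef_pos: [575.1, 314.3, 39.1]
tcp_rot: [-3.141, -0.001, -0.225]
contact_force: [-1.3, -0.5, 6.5]
opening: -0.0
grasp_force: 3.2
```

```bash
python3 - <<'E'
from h import *
w=cams.grab_frame("wrist"); s=cams.grab_frame("scene"); t=cams.grab_frame("top")
a=w["image"]; b=cv2.resize(s["image"][120:240,270:390],(400,400),interpolation=2)
a=a[:,120:520]
cv2.imwrite("pics/w3.png",np.hstack([a,b])[:,:,::-1])
E
```

```text
(no output)
```

View pics/w3.png

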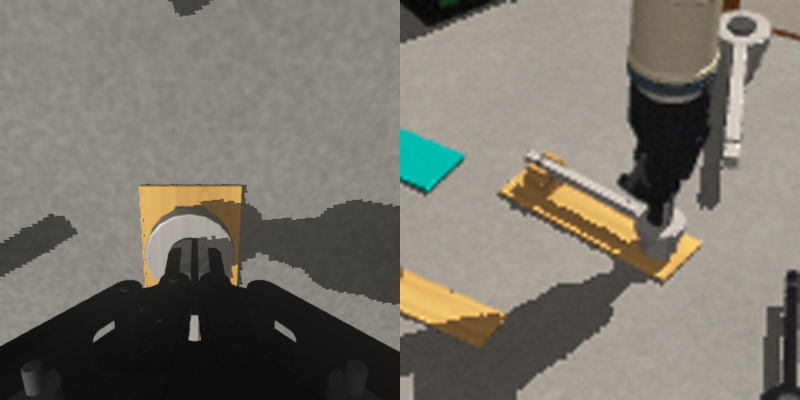

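```bash
python3 - <<'E'
from h import *
w=cams.grab_frame("wrist"); s=r.sense(); e=s["eef_pos"]; y=s["tcp_rot"][2]; print(e,w["position"],w["fx"],s["opening"],s["grasp_force"],s["contact_force"])
ax=np.array([np.cos(y),np.sin(y),0])
for n,dx,dz in(("tcp",0,0),("tipfront",11,-19),("tip",0,-19),("padtcpfront",11,0),("15above front",11,15)): print(n,proj(w,e+dx*ax+[0,0,dz]))
for z in(45,40,50,60): print(z,proj(w,[574.5,315.2,z]),proj(w,np.array([574.5,315.2,z])+26*ax))
E
python3 - <<'E'
import cv2; a=cv2.imread("pics/w3.png")[180:340,120:270]; cv2.imwrite("pics/w3z.png",cv2.resize(a,None,fx=3.7,fy=3.7,interpolation=2))
E
```

```text
[575.13360258 314.33107794  39.08660763] [647.47960242 295.96495844 187.66295553] 278.4961632125326 0.000237883901590437 3.190492205321789 [-0.94427474 -1.70579391  6.91238709]
tcp [311.1894142  248.63047712]
tipfront [311.45011236 219.63579269]
tip [311.49274074 235.3998841 ]
padtcpfront [311.1358914  231.34892221]
15above front [310.83271003 242.65053209]
45 [309.84502401 254.65319411] [309.64252223 211.4549586 ]
40 [309.97340998 250.59407691] [309.78340136 208.52434638]
50 [309.70865085 258.9648385 ] [309.49242241 214.57738279]
60 [309.40876376 268.44622396] [309.16068602 221.47826839]
```

View pics/w3z.png

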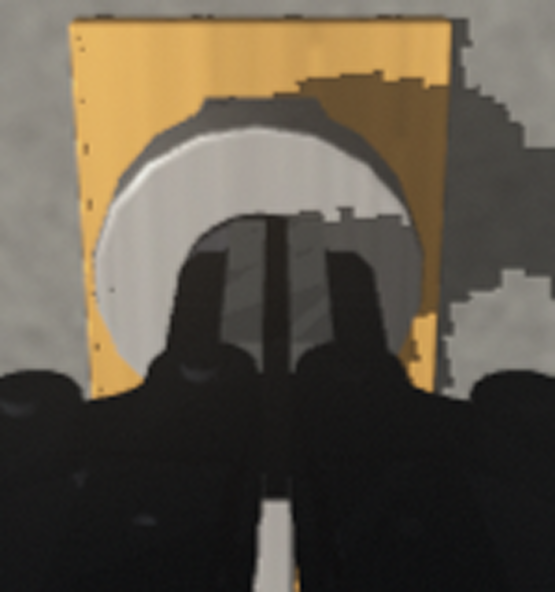

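The fingers shut to zero over the centre of the head instead of stopping at its 52 mm width, and there is about 7 N upward on the tool. The wrench has not moved. I'll reopen and close in stages.

```bash
python3 -m crank '[[0,0,0,0,0,0,0],[0,0,0,0,0,0,0],[0,0,0,0,0,0,0],[0,0,0,0,0,0,0],[0,0,0,0,0,0,0]]' 60
python3 -m crank '[[0,0,0.004,0,0,0,0],[0,0,0.008,0,0,0,0],[0,0,0.008,0,0,0,0.2],[0,0,0.008,0,0,0,0.25]]' 60
python3 -m crank '[[0,0,0,0,0,0,0.3],[0,0,0,0,0,0,0.3],[0,0,0,0,0,0,0.35],[0,0,0,0,0,0,0.4],[0,0,0,0,0,0,0.4]]' 60
python3 - <<'E'
from h import *
w=cams.grab_frame("wrist"); s=r.sense();print(s["eef_pos"])
cv2.imwrite("pics/w4.png",cv2.resize(w["image"][170:350,180:450],None,fx=2.9,fy=2.9,interpolation=2)[:,:,::-1])
E
```

```text
clock: 4.8
eef_pos: [574.4, 313.9, 38.0]
tcp_rot: [3.141, 0.0, -0.225]
contact_force: [0.3, 0.1, 0.2]
opening: 0.851
grasp_force: 0.0
clock: 5.2
eef_pos: [574.5, 313.9, 29.9]
tcp_rot: [3.141, 0.0, -0.225]
contact_force: [0.4, 0.4, -1.0]
opening: 0.749
grasp_force: 0.0
clock: 5.7
eef_pos: [575.3, 314.8, 30.9]
tcp_rot: [-3.14, -0.001, -0.225]
contact_force: [0.5, 2.9, 4.5]
opening: 0.601
grasp_force: 6.7
[575.36328813 314.77837311  30.93053194]
```

View pics/w4.png

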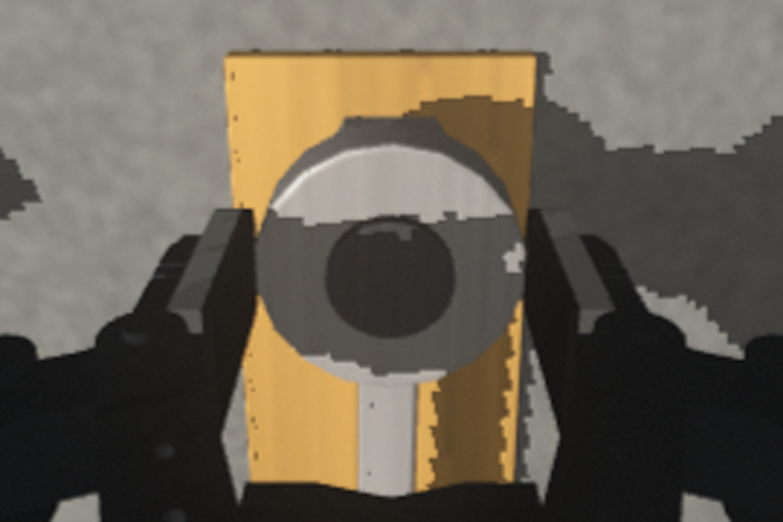

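The view shows the pads either side of the round head at about (390,270) in the crop, with the fingers stopped at its 51 mm width. I'll go slightly deeper and grip firmly.

```bash
python3 -m crank '[[0,0,0,0,0,0,0.25],[0,0,0.003,0,0,0,0.25],[0,0,0.006,0,0,0,0.25],[0,0,0.006,0,0,0,0.35],[0,0,0.006,0,0,0,0.45]]' 60
python3 -m crank '[[0,0,0,0,0,0,0.6],[0,0,0,0,0,0,0.6],[0,0,0,0,0,0,0.6],[0,0,0,0,0,0,0.6]]' 100
python3 - <<'E'
from h import *
s=r.sense();print(s["eef_pos"],s["tcp_rot"],s["opening"],s["grasp_force"],s["contact_force"],s["wrist_torque"])
E
```

```text
clock: 6.25
eef_pos: [574.3, 313.9, 24.3]
tcp_rot: [3.141, 0.001, -0.225]
contact_force: [-0.2, 0.0, 0.1]
opening: 0.581
grasp_force: 62.0
clock: 6.65
eef_pos: [574.3, 313.9, 24.6]
tcp_rot: [3.141, 0.001, -0.225]
contact_force: [-1.8, -0.4, 5.1]
opening: 0.563
grasp_force: 102.1
[574.34888749 313.88329641  24.57367243] [ 3.14120413e+00  5.16185562e-04 -2.25254798e-01] 0.5630221020415344 102.07923173904419 [-1.7536126  -0.36994416  5.13385086] [-0.0796569   0.41844798 -0.02102826]
```

```bash
python3 -m crank '[[0,0,-0.005,0,0,0,0.7],[0,0,-0.01,0,0,0,0.7],[0,0,-0.02,0,0,0,0.7],[0,0,-0.04,0,0,0,0.7],[0,0,-0.06,0,0,0,0.7]]' 110
python3 -m crank '[[0,0,-0.03,0,0,0,0.7],[0,0,-0.06,0,0,0,0.7],[0,0,-0.06,0,0,0,0.7]]' 110
python3 - <<'E'
from h import *
s=r.sense();print(s["eef_pos"],s["tcp_rot"],s["opening"],s["grasp_force"],s["contact_force"],s["wrist_torque"])
for n in("wrist","scene"):
    w=cams.grab_frame(n); cv2.imwrite(f"pics/l_{n}.png",w["image"][:,:,::-1])
a=cv2.imread("pics/l_wrist.png")[:,120:520];b=cv2.resize(cv2.imread("pics/l_scene.png")[90:230,270:410],(400,400),interpolation=2)
cv2.imwrite("pics/l.png",np.hstack([a,b]))
E
```

```text
clock: 7.15
eef_pos: [574.3, 313.8, 84.9]
tcp_rot: [3.141, 0.001, -0.225]
contact_force: [1.3, -0.4, -4.5]
opening: 0.558
grasp_force: 114.3
clock: 7.45
eef_pos: [577.2, 315.4, 149.2]
tcp_rot: [-3.137, -0.006, -0.225]
contact_force: [0.4, 0.6, -4.9]
opening: 0.561
grasp_force: 114.6
[577.2084055  315.36770225 149.23741541] [-3.13651361 -0.00583567 -0.225178  ] 0.561414734228493 114.56598043441772 [ 0.40251583  0.62248908 -4.92333372] [ 0.00370431 -0.08455356 -0.0271089 ]
```

View pics/l.png

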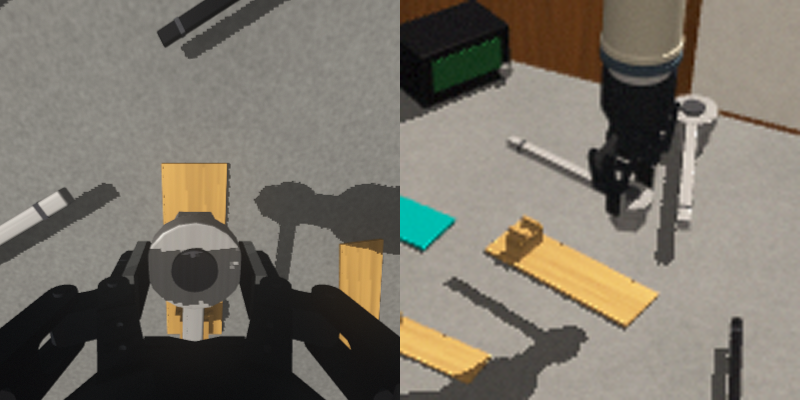

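The wrench is lifted level: head at (195,262) in the left panel, weight about 5 N, and nothing else disturbed. Next I'll carry it to a hover behind the tester and measure the head and hex in one wrist image.

```bash
python3 -m crank '[[0.006,0.035,-0.0155,0,0,0,0.7],[0.011,0.07,-0.0155,0,0,0,0.7],[0.017,0.105,-0.0155,0,0,0,0.7],[0.023,0.14,-0.0155,0,0,0,0.7],[0.0285,0.1745,-0.0155,0,0,0,0.7]]' 110
python3 -m crank '[[0.006,0.035,-0.0155,0,0,-0.08,0.7],[0.011,0.07,-0.0155,0,0,-0.16,0.7],[0.017,0.105,-0.0155,0,0,-0.24,0.7],[0.023,0.14,-0.0155,0,0,-0.32,0.7],[0.0285,0.1745,-0.0155,0,0,-0.395,0.7]]' 110
python3 -m crank '[[0,0,0,0,0,0,0.7],[0,0,0,0,0,0,0.7],[0,0,0,0,0,0,0.7]]' 110
python3 - <<'E'
from h import *
import pickle
s=r.sense();print(s["eef_pos"],s["tcp_rot"],s["wrist_torque"])
w=cams.grab_frame("wrist"); pickle.dump((w,s),open("hov.pkl","wb"))
e=s["eef_pos"]
print("hex",proj(w,[620.8,-38.4,48]),"head",proj(w,e+[0,0,20.4]),"posts",[proj(w,[584,8,90]),proj(w,[580,-87,90])])
g=cv2.cvtColor(w["image"],cv2.COLOR_RGB2GRAY)
cv2.imwrite("pics/hov.png",cv2.resize(w["image"][40:320,195:435],None,fx=2.1,fy=2.1,interpolation=2)[:,:,::-1])
m=(g<75).astype(np.uint8); u,v=proj(w,e+[0,0,20.4]); print(g[int(v)-40:int(v)+40:4,int(u)], g[int(v),int(u)-44:int(u)+44:4])
E
```

```text
clock: 8.05
eef_pos: [561.9, 135.9, 157.7]
tcp_rot: [3.14, 0.003, -0.225]
contact_force: [0.3, -0.3, -4.7]
opening: 0.558
grasp_force: 115.8
clock: 8.55
eef_pos: [550.8, -40.2, 173.4]
tcp_rot: [-3.141, 0.003, 0.173]
contact_force: [0.9, 0.3, -4.5]
opening: 0.561
grasp_force: 115.8
clock: 8.85
eef_pos: [551.6, -38.3, 174.2]
tcp_rot: [-3.141, 0.002, 0.169]
contact_force: [0.3, 0.6, -4.9]
opening: 0.56
grasp_force: 116.0
[551.61051186 -38.29748498 174.18497151] [-3.14078350e+00  1.79705847e-03  1.69254320e-01] [-0.00861945 -0.0334614   0.02468992]
hex [324.97271424 122.06749824] head [311.17559607 265.52567025] posts [array([264.21511428, 158.66669419]), array([374.05602167, 182.02058112])]
[175 161 162 162 161 161  53  79  78  78  78  77  60  44  44  44  43  75
  96  95] [ 31  78  80  82  81  80  72  70  75  78  75  78  76  77  78  79  77  76
  82 163 163 164]
```

View pics/hov.png

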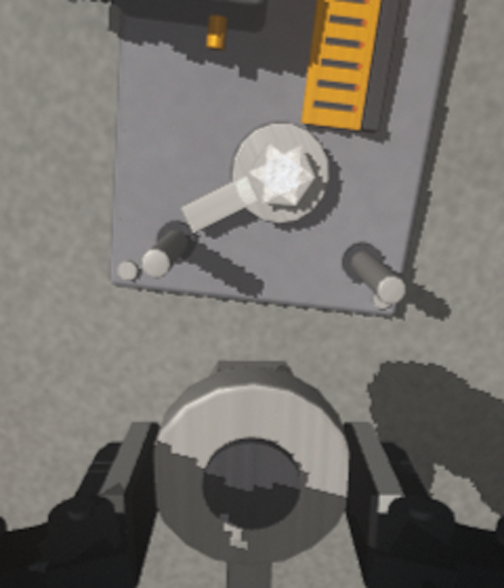

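The hex is at (283,173) in the crop, the finger tip at about (190,221), the post tops at (155,262) and (390,288), and the held head is centred at (252,484). I'll compute the offsets and angles.

```bash
cat > off.py <<'E'
from h import *
import pickle
w,s=pickle.load(open("hov.pkl","rb")); e=s["eef_pos"]; y=s["tcp_rot"][2]
c=lambda x,y:(195+(x+.5)/2.1-.5,40+(y+.5)/2.1-.5)
H=on(w,*c(252.5,484),e[2]+20.4); print("head-tcp",H-e)
X=on(w,*c(283,174),48); Hub=on(w,*c(281,173),36); print("hex",X,"hub",Hub)
# refine hex & hub with masks
g=cv2.cvtColor(w["image"],cv2.COLOR_RGB2GRAY)
m=(g>200).astype(np.uint8); m[:,:290]=0;m[:,370:]=0;m[:80]=0;m[160:]=0
k=max(cv2.findContours(m,0,2)[0],key=cv2.contourArea); print(cv2.contourArea(k),cv2.minEnclosingCircle(k)); print("hexmask",on(w,*cv2.minEnclosingCircle(k)[0],48))
for a in((183,212),(197,230)): print("ftip",on(w,*c(*a),36))
F=(on(w,*c(183,210),36)+on(w,*c(198,230),36))/2; d=F-X; print("finger len",np.hypot(*d[:2]),"ang",np.degrees(np.arctan2(d[1],d[0])))
a,b=on(w,*c(184,210),36),on(w,*c(240,180),36); print("edge1",np.degrees(np.arctan2(*(a-b)[1::-1])))
a,b=on(w,*c(198,230),36),on(w,*c(250,207),36); print("edge2",np.degrees(np.arctan2(*(a-b)[1::-1])))
P=[on(w,*c(155,262),90),on(w,*c(390,288),90)]; print(P); q=P[0]-P[1]; print("post sep",np.hypot(*q[:2]),"yaw",np.degrees(np.arctan2(q[1],q[0]))-90)
ty=np.arctan2(q[1],q[0])-np.pi/2; M=(P[0]+P[1])/2; print("axis from posts",M[:2]+39*np.array([np.cos(ty),np.sin(ty)]))
# hex yaw: 
D=X-H; print("D",D,"tool",D[0]*np.cos(y)+D[1]*np.sin(y),D[0]*np.sin(y)-D[1]*np.cos(y),np.degrees(y))
E
python3 off.py
```

```text
head-tcp [-2.38102787 -2.40797281 20.4       ]
hex [621.05120042 -42.72252977  48.        ] hub [621.15526135 -42.38376885  36.        ]
396.0 ((328.8229064941406, 122.44791412353516), 14.893569946289062)
hexmask [621.07503804 -42.06426163  48.        ]
ftip [595.47355893   0.72888085  36.        ]
ftip [588.13135549  -7.11952574  36.        ]
finger len 48.72989903428406 ang 126.14283422055982
edge1 126.99984592222978
edge2 123.11321537321724
[array([579.74353233,   3.84195203,  90.        ]), array([585.29003699, -91.32897177,  90.        ])]
post sep 95.33241028671819 yaw 3.3353910499681945
axis from posts [621.45072137 -41.47446327]
D [  71.82171642   -2.01707197 -146.58497151] tool 70.45566022345501 14.086428627456936 9.697558180855125
```

```bash
python3 -m crank '[[0.013,0.0035,0.029,0,0,0.03,0.7],[0.0256,0.007,0.045,0,0,0.064,0.7],[0.0256,0.007,0.058,0,0,0.064,0.7],[0.0256,0.007,0.058,0,0,0.064,0.7],[0.0256,0.007,0.058,0,0,0.064,0.7]]' 110
python3 - <<'E'
from h import *
import pickle
s=r.sense();w=cams.grab_frame("wrist"); pickle.dump((w,s),open("hov2.pkl","wb"))
e=s["eef_pos"];y=s["tcp_rot"][2];print(e,s["tcp_rot"])
g=cv2.cvtColor(w["image"],cv2.COLOR_RGB2GRAY)
u,v=proj(w,[621,-41.5,48]);u0,v0=int(u),int(v); print(u,v)
m=(g>200).astype(np.uint8); m[:,:u0-35]=0;m[:,u0+35:]=0;m[:max(v0-35,0)]=0;m[v0+30:]=0
k=max(cv2.findContours(m,0,2)[0],key=cv2.contourArea); hu=cv2.convexHull(k); c,rad=cv2.minEnclosingCircle(hu); M=cv2.moments(hu); cc=(M["m10"]/M["m00"],M["m01"]/M["m00"])
print("hex px",cv2.contourArea(hu),c,rad,cc,on(w,*cc,48), "expect r",15*w["fx"]/(w["position"][2]-48))
# hull vertices angles
pl=cv2.approxPolyDP(hu,2.0,True)[:,0]; X=on(w,*cc,48)
for p in pl:
    q=on(w,*p,48)-X; print(p,round(np.hypot(*q[:2]),1),round(np.degrees(np.arctan2(q[1],q[0]))%60,1))
# ring: expected px, edges along row and column
u,v=proj(w,e+[-2,-1,20.4]); print("ring exp",u,v)
for row in(int(v)-10,int(v),int(v)+10): print(row,"".join(f"{x:4d}" for x in g[row,int(u)-62:int(u)+62:2]))
print("col",g[int(v)-70:int(v)+50:2,int(u)])
E
```

```text
clock: 9.4
eef_pos: [578.0, -40.9, 117.2]
tcp_rot: [-3.141, 0.001, 0.107]
contact_force: [0.8, -0.3, -5.2]
opening: 0.561
grasp_force: 116.2
[577.98859456 -40.89942467 117.17185719] [-3.14131031e+00  1.26285557e-03  1.07063948e-01]
318.7642745618593 157.904936039723
hex px 764.5 (319.4230651855469, 157.5) 17.640905380249023 (319.10159145410944, 157.5482886418138) [621.30427458 -41.73048142  48.        ] expect r 19.19386400519233
[328 144] 12.4 33.0
[337 159] 14.0 31.5
[325 172] 12.4 28.7
[311 173] 13.8 38.7
[302 158] 13.3 37.7
[310 143] 13.2 38.4
ring exp 312.61251199576293 269.23366437536333
259   94  94  95  94  94  41  34  33  33  62  82  83  84  83  84  85  85  85  82  84  84  83  77  75  79  76  77  81  79  77  79  81  80  75  78  79  79  79  80  80  79  74  57 165 170 169 165 168 169 166 165 169 170 168 163 139  34  34  32  39  92  93
269   93  93  93  58  33  31  30  29  31  49  81  81  82  81  83  84  84  82  82  83  79  47  46  46  46  45  46  45  46  46  45  46  45  49  72  72  46  47  47  45  46  46  51  70  80  82  80  97 142 146 157 169 170 165 164 108  35  34  33  32  30  39
279   85  86  41  32  28  27  29  28  28  31  79  80  82  81  81  83  83  81  81  82  82  77  45  46  45  44  45  46  43  45  44  45  44  45  45  45  44  45  44  45  45  45  44  65  84  81  81  83  81  80  82  83  82  80  81  35  31  33  31  32  33  49
col [142 143 143 141 140 141 132  92  92  95  95  95 142 177 165 166 166 165
 165 164 165 165 165 164 156  52  70  82  82  82  81  81  80  80  78  46
  47  47  46  45  45  45  45  45  45  45  72 143 139 137 105  79  79  78
  78  80  82  81  82  80]
```

```bash
python3 - <<'E'
from h import *
import pickle
w,s=pickle.load(open("hov2.pkl","rb")); e=s["eef_pos"];y=s["tcp_rot"][2]
ax=np.array([np.cos(y),np.sin(y)]); ay=np.array([np.sin(y),-np.cos(y)])
F=on(w,314.5,224.5,e[2]+20.4); print("front",(F-e)[:2]@ax-26)
C=on(w,314.5,270.8,e[2]+20.4); print("disc",(C-e)[:2]@ax,(C-e)[:2]@ay)
X=np.array([621.3,-41.7]); print("hex-tcp tool",(X-e[:2])@ax,(X-e[:2])@ay, "D", (X-C[:2])@ax,(X-C[:2])@ay)
E
```

```text
front -3.087847007281077
disc -3.0195217713133653 1.7635624011790965
hex-tcp tool 42.977860783851085 5.424227570199859 D 45.99738255516445 3.660665169020762
```

```bash
python3 -m crank '[[0.024,0.0015,0,0,0,0,0.7],[0.0457,0.0032,0,0,0,0.01,0.7],[0.0457,0.0032,0.015,0,0,0.01,0.7],[0.0457,0.0032,0.03,0,0,0.01,0.7],[0.0457,0.0032,0.045,0,0,0.01,0.7]]' 110
python3 -m crank '[[0,0,0,0,0,0,0.7],[0,0,0.002,0,0,0,0.7],[0,0,0.004,0,0,0,0.7],[0,0,0.006,0,0,0,0.7],[0,0,0.006,0,0,0,0.7]]' 110
python3 - <<'E'
from h import *
s=r.sense();print(s["eef_pos"],s["tcp_rot"],s["contact_force"],s["wrist_torque"])
E
```

```text
clock: 9.95
eef_pos: [623.4, -39.7, 71.3]
tcp_rot: [-3.141, 0.001, 0.096]
contact_force: [-0.4, -0.5, -5.0]
opening: 0.562
grasp_force: 116.2
clock: 10.45
eef_pos: [625.0, -39.9, 66.9]
tcp_rot: [3.141, -0.001, 0.096]
contact_force: [0.7, -0.3, -3.8]
opening: 0.565
grasp_force: 116.2
[625.0183936  -39.86276272  66.85105817] [ 3.14141959e+00 -1.20451604e-03  9.58061951e-02] [ 0.70097698 -0.27250597 -3.78902354] [-0.02929584 -0.04329097  0.07443759]
```

```bash
python3 -m crank '[[0,0,0.001,0,0,0,0.7],[0,0,0.002,0,0,0,0.7],[0,0,0.003,0,0,0,0.7],[0,0,0.003,0,0,0,0.7]]' 110
python3 - <<'E'
from h import *
s=r.sense();print(s["eef_pos"],s["tcp_rot"],s["contact_force"],s["wrist_torque"])
E
```

```text
clock: 10.85
eef_pos: [626.1, -39.8, 65.6]
tcp_rot: [3.141, -0.003, 0.096]
contact_force: [-1.2, 0.1, 14.0]
opening: 0.563
grasp_force: 118.2
[626.12839286 -39.83091496  65.63852577] [ 3.14115364 -0.00335551  0.09585784] [-1.21913406  0.13653983 14.03877998] [0.11383366 0.62022795 0.03046138]
```

```bash
python3 -m crank '[[-0.0005,0,-0.001,0,0,0,0.7],[-0.001,0,-0.001,0,0,0,0.7],[-0.0015,0,-0.001,0,0,0,0.7]]' 110
python3 -m crank '[[-0.0005,0,0,0,0,0,0.7],[-0.001,0,0,0,0,0,0.7]]' 110
python3 -m crank '[[-0.0005,0,0,0,0,0,0.7],[-0.001,0,0,0,0,0,0.7]]' 110
python3 -m crank '[[-0.0005,0,0,0,0,0,0.7],[-0.001,0,0,0,0,0,0.7]]' 110
python3 - <<'E'
from h import *
s=r.sense();print(s["eef_pos"],s["tcp_rot"],s["contact_force"],s["wrist_torque"])
E
```

```text
clock: 11.15
eef_pos: [625.1, -39.9, 66.3]
tcp_rot: [3.141, -0.004, 0.096]
contact_force: [0.3, 1.2, 6.7]
opening: 0.558
grasp_force: 117.5
clock: 11.35
eef_pos: [624.7, -40.0, 66.4]
tcp_rot: [3.141, -0.006, 0.096]
contact_force: [4.0, 1.6, 6.4]
opening: 0.558
grasp_force: 117.5
clock: 11.55
eef_pos: [624.3, -40.0, 66.5]
tcp_rot: [3.141, -0.007, 0.096]
contact_force: [3.9, 2.3, 5.4]
opening: 0.555
grasp_force: 117.4
clock: 11.75
eef_pos: [623.7, -40.1, 66.6]
tcp_rot: [3.141, -0.008, 0.096]
contact_force: [5.5, 2.0, 4.1]
opening: 0.562
grasp_force: 117.3
[623.69493614 -40.14196296  66.59152076] [ 3.14089222 -0.00765318  0.09559205] [5.52577445 2.02838237 4.0639367 ] [ 0.20986865 -0.96738921  0.0134825 ]
```

```bash

python3 -m crank '[[0,0,0.001,0,0,0,0.7],[0,0.0006,0.001,0,0,0,0.7],[0,0.0012,0.001,0,0,0,0.7]]' |grep -E "eef|cont"
python3 -m crank '[[0,-0.0006,0,0,0,0,0.7],[0,-0.0012,0,0,0,0,0.7],[0,-0.0018,0,0,0,0,0.7],[0,-0.0024,0,0,0,0,0.7]]' |grep -E "eef|cont"
python3 -m crank '[[-0.0007,0,0,0,0,0,0.7],[-0.0014,0.0006,0,0,0,0,0.7],[-0.0014,0.0012,0,0,0,0,0.7],[-0.0014,0.0018,0,0,0,0,0.7],[-0.0014,0.0024,0,0,0,0,0.7]]' |grep -E "eef|cont"
python3 - <<'E'
from h import *
s=r.sense();print(s["clock"],s["eef_pos"],s["tcp_rot"],s["contact_force"],s["wrist_torque"])
E
```

```text
eef_pos: [624.0, -40.6, 66.1]
contact_force: [4.6, 6.5, 10.4]
eef_pos: [624.0, -39.6, 66.2]
contact_force: [4.5, -3.1, 9.9]
eef_pos: [623.1, -41.0, 66.2]
contact_force: [5.2, 3.9, 8.9]
12.95 [623.09144618 -41.02908947  66.20550377] [ 3.14140367 -0.008952    0.09538072] [5.17448463 3.92566565 8.94391895] [ 0.8998006  -0.83387866 -0.05799029]
```

```bash
python3 - <<'E'
from h import *
import pickle
for fn in("hov.pkl","hov2.pkl"):
    w,s=pickle.load(open(fn,"rb")); g=cv2.cvtColor(w["image"],cv2.COLOR_RGB2GRAY)
    u,v=proj(w,[621,-42,36]); u0,v0=int(u),int(v)
    sub=g[v0-45:v0+45,u0-70:u0+45]
    m=((sub>150)&(np.ptp(w["image"][v0-45:v0+45,u0-70:u0+45].astype(int),axis=2)<30)).astype(np.uint8)
    n,l,st,ce=cv2.connectedComponentsWithStats(m); i=l[45,70] or 1+np.argmax(st[1:,4]); c=l==i
    P=np.array([on(w,x+u0-70,y+v0-45,36)[:2] for y,x in np.argwhere(c)])
    d=P-[621.2,-41.9]; rr=np.hypot(*d.T); fng=(rr>28)&(rr<46)&(d[:,1]>0); q=P[fng]; Cq=q.mean(0)
    vv=np.linalg.svd(q-Cq)[2][0]; a=np.degrees(np.arctan2(vv[1],vv[0]))%180
    # hub circle: boundary pts away from finger
    k=max(cv2.findContours(c.astype(np.uint8),0,1)[0],key=len)[:,0]+[u0-70,v0-45]
    B=np.array([on(w,x,y,36)[:2] for x,y in k]); dB=B-[621.2,-41.9]; ang=np.degrees(np.arctan2(dB[:,1],dB[:,0]))
    sel=(abs((ang-126+180)%360-180)>35)&(np.hypot(*dB.T)<27)&(np.hypot(*dB.T)>19); b=B[sel]
    sol=np.linalg.lstsq(np.c_[2*b,np.ones(len(b))],(b**2).sum(1),rcond=None)[0]; R0=np.sqrt(sol[2]+sol[:2]@sol[:2])
    print(fn,st[i,4],"finger mean dir",np.degrees(np.arctan2(*(Cq-sol[:2])[::-1])),"pca",a,len(q),"hub",sol[:2],R0,len(b))
    for y in range(0,90,3): print("".join("#" if c[y,x] else ("o" if sub[y,x]>110 else ".") for x in range(0,115)) if fn=="hov2.pkl" else "",end="\n" if fn=="hov2.pkl" else "")
E
```

```text
hov.pkl 1800 finger mean dir 125.63069629156547 pca 121.97834375748839 236 hub [621.10286076 -41.62687994] 21.6820256546787 103
hov2.pkl 2536 finger mean dir 125.7762526377374 pca 126.58777558044298 333 hub [621.23369722 -41.62394915] 21.838076320756734 120
ooooooooooooooooooooooooooooooooooooooooooooooooooooooooooooooooooooooooooooooooooooooooooooooooooooooooooooooooooo
ooooooooooooooooooooooooooooooooooooooooooooooooooooooooooooooooooooooooooooooooooooooooooooooooooooooooooooooooooo
oooooooooooooooooooooooooooooooooooooooooooooooooooooooooooooooooooooooooooooooooooooooo......................ooooo
ooooooooooooooooooooooooooooooooooooooooooooooooooooooooooooooooooooooooooooooooooooooooooooooooooooooooooooooooooo
ooooooooooooooooooooooooooooooooooooooooooooooooooooooooooooooooooooooooooooooooooooooooooooooooooooooooooooooooooo
ooooooooooooooooooooooooooooooooooooooooooooooooooooooooooooooooooooooooooooooooooooooooooooooooooooooooooooooooooo
ooooooooooooooooooooooooooooooooooooooooooooooooooooooooooo....oo###########oo.....o...............................
oooooooooooooooooooooooooooooo
[... 1937 characters left out ...]
oooo
oooooooooooooooooo######################o................oooooooo#########ooo..............oooooooooooooooooooooooo
ooooooooo..........o##############o..............oooooooooooooooooooooooooooo..oooooooooooooooooooooooooooooooooooo
oooooo...............o#######o.............oooooooooooooooooooooooooooooooooooooooooooooooooooooooooooooooooooooooo
oooo.........................oooooo...ooooooooooooooooooooooooooooooooooooooooooooooooooooooooooooooooooooooooooo..
oooo.........................oooooooooooooooooooooooooooooooooooooooooooooooooooooooooooooooooooooooooooooooooo....
ooooo............................ooooooooooooooooooooooooooooooooooooooooooooooooooooooooooooooooooooooooooooo.....
```

```bash
f(){ grep -E "eef|cont" | tr '\n' ' '; echo; }
python3 -m crank '[[0,0,-0.004,0,0,0,0.7],[0.0018,-0.0018,-0.004,0,0,-0.005,0.7],[0.0018,-0.0018,-0.004,0,0,-0.005,0.7],[0.0018,-0.0018,-0.002,0,0,-0.005,0.7],[0.0018,-0.0018,-0.001,0,0,-0.005,0.7]]' |f
python3 -m crank '[[0.0008,0,0,0,0,0,0.7],[0.0008,0.0008,0,0,0,0,0.7],[0,0.0008,0,0,0,0,0.7],[-0.0008,0.0008,0,0,0,0,0.7],[-0.0008,0,0,0,0,0,0.7]]'|f
python3 -m crank '[[0,-0.0008,0,0,0,0,0.7],[0.0008,-0.0008,0,0,0,0,0.7],[0.0016,-0.0008,0,0,0,0,0.7],[0.0024,-0.0008,0,0,0,0,0.7],[0.0024,0,0,0,0,0,0.7]]'|f
python3 -m crank '[[0,0.0008,0,0,0,0,0.7],[0,0.0016,0,0,0,0,0.7],[-0.0008,0.0016,0,0,0,0,0.7],[-0.0016,0.0016,0,0,0,0,0.7],[-0.0024,0.0016,0,0,0,0,0.7]]'|f
python3 -m crank '[[-0.0008,0,0,0,0,0,0.7],[-0.0008,-0.0008,0,0,0,0,0.7],[-0.0008,-0.0016,0,0,0,0,0.7],[-0.0008,-0.0024,0,0,0,0,0.7],[-0.0008,-0.0032,0,0,0,0,0.7]]'|f
```

```text
eef_pos: [620.3, -39.6, 65.5] contact_force: [-7.7, 1.3, 20.0] 
eef_pos: [620.0, -39.6, 65.8] contact_force: [-4.0, -0.1, 13.5] 
eef_pos: [621.0, -39.6, 65.7] contact_force: [-10.6, 2.7, 18.9] 
eef_pos: [619.8, -40.2, 65.7] contact_force: [-4.0, 6.7, 12.8] 
eef_pos: [619.7, -39.1, 65.9] contact_force: [-2.0, -6.1, 11.8]
```

```bash
python3 -m crank '[[0,0,-0.003,0,0,0,0.7],[0,0,-0.006,0,0,0,0.7],[0,0,-0.006,0,0,0,0.7],[0,0,-0.006,0,0,0,0.7]]' >/dev/null
python3 - <<'E'
from h import *
s=r.sense();e=s["eef_pos"];y=s["tcp_rot"][2];print(s["clock"],e,s["tcp_rot"],s["contact_force"],s["wrist_torque"])
ax=np.array([np.cos(y),np.sin(y)]); ay=np.array([np.sin(y),-np.cos(y)])
d=np.array([624.0,-39.6])-e[:2]; print(d@ax,d@ay)
# re-check head in tool and pads
w=cams.grab_frame("wrist");g=cv2.cvtColor(w["image"],cv2.COLOR_RGB2GRAY)
for row in(269,279): print("".join(f"{x:4d}" for x in g[row,250:376:2]))
print(g[210:250:1,314])
E
```

```text
15.85 [618.19377654 -38.07771299  69.80015036] [-3.14133776e+00  8.39605630e-04  1.00818397e-01] [ 0.12743192 -0.54630633 -4.7272006 ] [-0.00779001 -0.00419695 -0.03159578]
5.62352553092799 2.0989400229042743
  98  72  72  61  36  32  32  32  33  52  86  87  88  87  89  90  90  89  87  88  84  50  49  50  50  49  50  50  49  49  48  78  74  67  51  51  49  50  50  50  68  49  49  48  81  88  86  88 125 172 176 177 177 176 173 113  36  35  34  36  32  42  98
  92  91  44  34  31  30  31  31  30  34  85  86  88  87  87  89  89  87  86  86  87  79  48  50  48  47  49  49  48  48  48  49  47  48  48  48  48  47  49  48  48  48  47  71  88  87  86  88  87  84  87  88  87  84  87  37  30  32  34  34  35  52  62
[ 94  83 100 100  98  96  97  98  99  99 100 102 129 175 193 184 176 176
 175 174 175 175 176 175 175 175 175 174 174 174 176 175 176 175 175 176
 174 161  99  55]
```

```bash
f(){ grep -E "eef|cont" | tr '\n' ' '; echo; }
python3 -m crank '[[0.0056,0.0021,0,0,0,0,0.7],[0.0056,0.0021,0,0,0,0,0.7],[0.0056,0.0021,0.002,0,0,0,0.7],[0.0056,0.0021,0.005,0,0,0,0.7],[0.0056,0.0021,0.005,0,0,0,0.7]]' |f
python3 -m crank '[[0,0,-0.005,0,0,0,0.7],[-0.001,0,-0.005,0,0,0,0.7],[-0.001,0,-0.003,0,0,0,0.7],[-0.001,0,0,0,0,0,0.7],[-0.001,0,0,0,0,0,0.7]]'|f
python3 -m crank '[[0,0,-0.005,0,0,0,0.7],[-0.001,0,-0.005,0,0,0,0.7],[-0.001,0,-0.003,0,0,0,0.7],[-0.001,0,0,0,0,0,0.7],[-0.001,0,0,0,0,0,0.7]]'|f
python3 -m crank '[[0,0,-0.005,0,0,0,0.7],[0,0.001,-0.005,0,0,0,0.7],[0,0.001,-0.003,0,0,0,0.7],[0,0.001,0,0,0,0,0.7],[0,0.001,0,0,0,0,0.7]]'|f
python3 -m crank '[[0,0,-0.005,0,0,0,0.7],[0.001,0,-0.005,0,0,0,0.7],[0.001,0,-0.003,0,0,0,0.7],[0.001,0,0,0,0,0,0.7],[0.001,0,0,0,0,0,0.7]]'|f
```

```text
eef_pos: [625.3, -39.7, 66.2] contact_force: [-1.6, 0.5, 4.6] 
eef_pos: [622.7, -39.8, 64.4] contact_force: [-0.2, -0.1, -5.5] 
eef_pos: [621.9, -39.9, 64.7] contact_force: [0.0, -0.8, -5.7] 
eef_pos: [622.0, -40.9, 64.7] contact_force: [-0.1, 0.4, -4.6] 
eef_pos: [624.5, -40.8, 66.1] contact_force: [-1.0, -0.4, 4.9]
```

```bash
f(){ grep -E "eef|cont|rot" | tr '\n' ' '; echo; }
python3 -m crank '[[0,0,-0.005,0,0,0,0.7],[-0.0009,-0.0005,-0.005,0,0,0,0.7],[-0.0009,-0.0005,-0.003,0,0,0,0.7],[-0.0009,-0.0005,0,0,0,0,0.7],[-0.0009,-0.0005,0.002,0,0,0,0.7]]'|f
python3 -m crank '[[0,0,0.002,0,0,0,0.7],[0,0,0.004,0,0,0,0.7],[0,0,0.004,0,0,0,0.7]]'|f
```

```text
eef_pos: [622.1, -40.4, 62.6] tcp_rot: [-3.141, 0.001, 0.101] contact_force: [-0.5, 0.0, -5.6] 
eef_pos: [622.3, -40.4, 58.8] tcp_rot: [-3.141, 0.001, 0.101] contact_force: [0.6, 0.2, -5.5]
```

Freely engaged. I'll go down until it seats at about 54.6.

```bash
f(){ grep -E "clock|eef|cont|rot" | tr '\n' ' '; echo; }
python3 -m crank '[[0,0,0.002,0,0,0,0.7],[0,0,0.004,0,0,0,0.7],[0,0,0.005,0,0,0,0.7],[0,0,0.005,0,0,0,0.7]]'|f
python3 -m crank '[[0,0,0.001,0,0,0,0.7],[0,0,0.001,0,0,0,0.7]]'|f
```

```text
clock: 19.6 eef_pos: [622.8, -40.4, 54.7] tcp_rot: [3.142, -0.001, 0.101] contact_force: [-0.7, 0.8, -1.7] 
clock: 19.8 eef_pos: [623.1, -40.4, 54.5] tcp_rot: [3.141, -0.001, 0.101] contact_force: [-3.2, 0.2, 8.9]
```

Seated: the force came on at z 54.6, as predicted. With the head gripped on the axis, I can swing the wrench by turning the tool about z and read the spindle torque directly from wrist Mz. First I'll ease the load, then make a clockwise stroke.

```bash
cat > st.py <<'E'
from h import *
s=r.sense(); print(round(s["clock"],2),s["eef_pos"].round(1),"yaw",np.degrees(s["tcp_rot"][2]).round(1),"F",s["contact_force"].round(1),"M",s["wrist_torque"].round(2),s["qpos"][5].round(2),s["grasp_force"].round(0))
E
python3 -m crank '[[0,0,-0.001,0,0,0,0.7],[0,0.0004,-0.001,0,0,0.15,0.7]]' >/dev/null; python3 st.py
python3 -m crank '[[0,0.0003,0,0,0,0.14,0.7]]' >/dev/null; python3 st.py
python3 -m crank '[[0,0.0003,0,0,0,0.14,0.7]]' >/dev/null; python3 st.py
python3 -m crank '[[0,0.0003,0,0,0,0.14,0.7],[0,0.0003,0,0,0,0.14,0.7]]' >/dev/null; python3 st.py
```

```text
Traceback (most recent call last):
  File "st.py", line 2, in <module>
    s=r.sense(); print(round(s["clock"],2),s["eef_pos"].round(1),"yaw",np.degrees(s["tcp_rot"][2]).round(1),"F",s["contact_force"].round(1),"M",s["wrist_torque"].round(2),s["qpos"][5].round(2),s["grasp_force"].round(0))
                                                                                                                                                                                                 ^^^^^^^^^^^^^^^^^^^^^^
AttributeError: 'float' object has no attribute 'round'
Traceback (most recent call last):
  File "st.py", line 2, in <module>
    s=r.sense(); print(round(s["clock"],2),s["eef_pos"].round(1),"yaw",np.degrees(s["tcp_rot"][2]).round(1),"F",s["contact_force"].round(1),"M",s["wrist_torque"].round(2),s["qpos"][5].round(2),s["grasp_force"].round(0))
                                                                                                                                                                                                 ^^^^^^^^^^^^^^^^^^^^^^
AttributeError: 'float' object
[... 451 characters left out ...]
                                                           ^^^^^^^^^^^^^^^^^^^^^^
AttributeError: 'float' object has no attribute 'round'
Traceback (most recent call last):
  File "st.py", line 2, in <module>
    s=r.sense(); print(round(s["clock"],2),s["eef_pos"].round(1),"yaw",np.degrees(s["tcp_rot"][2]).round(1),"F",s["contact_force"].round(1),"M",s["wrist_torque"].round(2),s["qpos"][5].round(2),s["grasp_force"].round(0))
                                                                                                                                                                                                 ^^^^^^^^^^^^^^^^^^^^^^
AttributeError: 'float' object has no attribute 'round'
```

```bash
sed -i 's/s\["grasp_force"\].round(0)/round(s["grasp_force"])/' st.py; python3 st.py
python3 - <<'E'
from h import *
w=cams.grab_frame("top"); g=w["image"]; u,v=proj(w,[620.5,-40.5,70]); print(u,v)
# handle direction & clamp finger in top image: bright low-sat blobs
c=cams.grab_frame("wrist"); e=r.sense()["eef_pos"]; y=r.sense()["tcp_rot"][2]
gg=cv2.cvtColor(c["image"],cv2.COLOR_RGB2GRAY); print([np.r_[gg[row,290:342:2]] for row in(312,322)])
E
```

```text
20.4 [622.4 -41.1  54.6] yaw -27.0 F [-2.3  4.8  3.3] M [0.77 0.4  0.31] 1.97 117
378.65605553030787 169.0736842928799
[array([ 72, 150, 163, 161, 160, 160, 166, 201, 200, 200, 199, 199, 198,
       195, 192, 194, 167, 111, 166, 168, 170, 168, 166, 168, 167, 166],
      dtype=uint8), array([108, 160, 161, 161, 159, 146, 150, 202, 200, 200, 200, 199, 197,
       195, 193, 195, 154, 143, 160, 162, 164, 164, 167, 168, 168, 170],
      dtype=uint8)]
```

Driving works: Mz is 0.31 N m, which matches the turning friction, and the handle is still aligned with the gripper. Next come the ratchet strokes over yaw about -27° to +32°.

```bash
python3 -m crank '[[0,-0.0004,0,0,0,-0.15,0.7],[-0.0001,-0.0007,0,0,0,-0.3,0.7],[-0.0002,-0.0011,0,0,0,-0.45,0.7],[-0.0004,-0.0014,0,0,0,-0.6,0.7],[-0.0007,-0.0017,0,0,0,-0.75,0.7]]' >/dev/null; python3 st.py
python3 -m crank '[[0,-0.0004,0,0,0,-0.15,0.7],[-0.0001,-0.0007,0,0,0,-0.3,0.7],[-0.0001,-0.0007,0,0,0,-0.3,0.7]]' >/dev/null; python3 st.py
python3 -m crank '[[0,0.0004,0,0,0,0.15,0.7],[-0.0001,0.0007,0,0,0,0.3,0.7],[-0.0002,0.0011,0,0,0,0.45,0.7],[-0.0004,0.0014,0,0,0,0.6,0.7],[-0.0007,0.0017,0,0,0,0.75,0.7]]' >/dev/null; python3 st.py
python3 -m crank '[[0,0.0004,0,0,0,0.15,0.7],[-0.0001,0.0007,0,0,0,0.3,0.7],[-0.0001,0.0007,0,0,0,0.3,0.7]]' >/dev/null; python3 st.py
```

```text
21.0 [622.5 -40.1  54.6] yaw 16.6 F [-2.7 -0.7  4.5] M [ 0.03  0.44 -0.14] 1.21 117
21.3 [622.4 -39.7  54.6] yaw 33.6 F [-2.8 -2.1  4.3] M [-0.21  0.37  0.03] 0.92 117
21.8 [622.5 -40.8  54.5] yaw -10.2 F [-2.1  4.   5.7] M [0.65 0.42 0.55] 1.68 117
22.1 [622.4 -41.2  54.6] yaw -27.3 F [-2.5  4.   5.9] M [0.8  0.45 0.35] 1.98 117
```

```bash
python3 -m crank '[[0,-0.0004,-0.0003,0,0,-0.15,0.7],[-0.0001,-0.0007,-0.0003,0,0,-0.3,0.7],[-0.0002,-0.0011,-0.0003,0,0,-0.45,0.7],[-0.0004,-0.0014,-0.0003,0,0,-0.6,0.7],[-0.0007,-0.0017,-0.0003,0,0,-0.75,0.7]]' >/dev/null; python3 st.py
python3 -m crank '[[0,-0.0004,0,0,0,-0.15,0.7],[-0.0001,-0.0007,0,0,0,-0.3,0.7],[-0.0001,-0.0007,0,0,0,-0.3,0.7]]' >/dev/null; python3 st.py
python3 -m crank '[[0,0.0004,0,0,0,0.15,0.7],[-0.0001,0.0007,0,0,0,0.3,0.7],[-0.0002,0.0011,0,0,0,0.45,0.7],[-0.0004,0.0014,0,0,0,0.6,0.7]]' >/dev/null; python3 st.py
python3 -m crank '[[0,0.0002,0,0,0,0.07,0.7],[0,0.0002,0,0,0,0.07,0.7]]' >/dev/null; python3 st.py
```

```text
22.6 [622.5 -40.1  54.6] yaw 16.3 F [-1.8 -1.8  2.6] M [-0.2   0.31 -0.14] 1.22 117
22.9 [622.4 -39.7  54.6] yaw 33.3 F [-1.7 -2.3  2.3] M [-0.42  0.25  0.03] 0.92 117
23.3 [622.5 -40.5  54.6] yaw -1.8 F [-3.3  1.9  3.4] M [0.31 0.41 0.56] 1.53 117
23.5 [622.5 -40.6  54.6] yaw -5.5 F [-2.8  1.9  3.8] M [0.35 0.44 0.33] 1.6 117
```

```bash
python3 -m crank '[[0,0.0002,0,0,0,0.06,0.7],[0,0.0002,0,0,0,0.06,0.7]]' >/dev/null; python3 st.py
```

```text
23.7 [622.5 -40.8  54.6] yaw -8.7 F [-2.9  1.4  3.5] M [0.43 0.46 0.29] 1.65 117
```

```bash
cat >> st.py <<'E'
import sys; sys.exit(abs(s["wrist_torque"][2])>0.65)
E
python3 -m crank '[[0,0.0002,0,0,0,0.06,0.7],[0,0.0002,0,0,0,0.06,0.7]]' >/dev/null; python3 st.py &&
python3 -m crank '[[0,0.0002,0,0,0,0.06,0.7],[0,0.0002,0,0,0,0.06,0.7]]' >/dev/null && python3 st.py &&
python3 -m crank '[[0,0.0002,0,0,0,0.06,0.7],[0,0.0002,0,0,0,0.06,0.7]]' >/dev/null && python3 st.py &&
python3 -m crank '[[0,0.0002,0,0,0,0.06,0.7],[0,0.0002,0,0,0,0.06,0.7]]' >/dev/null && python3 st.py &&
python3 -m crank '[[0,0.0002,0,0,0,0.06,0.7],[0,0.0002,0,0,0,0.06,0.7]]' >/dev/null && python3 st.py
```

```text
23.9 [622.5 -40.8  54.6] yaw -12.0 F [-2.1  3.7  4. ] M [0.73 0.45 0.32] 1.71 117False
```

```bash
sed -i 's/sys.exit(\(.*\))$/sys.exit(int(\1))/' st.py
python3 -m crank '[[0,0.0002,0,0,0,0.06,0.7],[0,0.0002,0,0,0,0.06,0.7]]' >/dev/null && python3 st.py &&
python3 -m crank '[[0,0.0002,0,0,0,0.06,0.7],[0,0.0002,0,0,0,0.06,0.7]]' >/dev/null && python3 st.py &&
python3 -m crank '[[0,0.0002,0,0,0,0.06,0.7],[0,0.0002,0,0,0,0.06,0.7]]' >/dev/null && python3 st.py &&
python3 -m crank '[[0,0.0002,0,0,0,0.06,0.7],[0,0.0002,0,0,0,0.06,0.7]]' >/dev/null && python3 st.py
```

```text
24.1 [622.5 -41.   54.6] yaw -15.4 F [-2.2  4.4  4.6] M [0.81 0.4  0.35] 1.77 117
24.3 [622.5 -41.   54.6] yaw -18.9 F [-2.2  4.3  4.3] M [0.85 0.37 0.36] 1.83 117
24.5 [622.5 -41.1  54.6] yaw -22.3 F [-2.   5.4  3.3] M [1.05 0.44 0.33] 1.89 117
24.7 [622.5 -41.2  54.6] yaw -25.7 F [-2.2  5.   3.5] M [1.13 0.33 0.36] 1.95 117
```

```bash
python3 -m crank '[[0,-0.0004,-0.0002,0,0,-0.15,0.7],[-0.0001,-0.0007,-0.0002,0,0,-0.3,0.7],[-0.0002,-0.0011,-0.0002,0,0,-0.45,0.7],[-0.0004,-0.0014,-0.0002,0,0,-0.6,0.7],[-0.0007,-0.0017,-0.0002,0,0,-0.75,0.7]]' >/dev/null; python3 st.py
python3 -m crank '[[0,-0.0004,0,0,0,-0.15,0.7],[-0.0001,-0.0007,0,0,0,-0.3,0.7],[-0.0001,-0.0007,0,0,0,-0.3,0.7]]' >/dev/null; python3 st.py
python3 -m crank '[[0,0.0004,0,0,0,0.15,0.7]]' >/dev/null; python3 st.py &&
python3 -m crank '[[0,0.0002,0,0,0,0.06,0.7],[0,0.0002,0,0,0,0.06,0.7]]' >/dev/null && python3 st.py &&
python3 -m crank '[[0,0.0002,0,0,0,0.06,0.7],[0,0.0002,0,0,0,0.06,0.7]]' >/dev/null && python3 st.py &&
python3 -m crank '[[0,0.0002,0,0,0,0.06,0.7],[0,0.0002,0,0,0,0.06,0.7]]' >/dev/null && python3 st.py &&
python3 -m crank '[[0,0.0002,0,0,0,0.06,0.7],[0,0.0002,0,0,0,0.06,0.7]]' >/dev/null && python3 st.py &&
python3 -m crank '[[0,0.0002,0,0,0,0.05,0.7],[0,0.0002,0,0,0,0.05,0.7]]' >/dev/null && python3 st.py &&
python3 -m crank '[[0,0.0002,0,0,0,0.05,0.7],[0,0.0002,0,0,0,0.05,0.7]]' >/dev/null && python3 st.py &&
python3 -m crank '[[0,0.0002,0,0,0,0.05,0.7],[0,0.0002,0,0,0,0.05,0.7]]' >/dev/null && python3 st.py &&
python3 -m crank '[[0,0.0002,0,0,0,0.05,0.7],[0,0.0002,0,0,0,0.05,0.7]]' >/dev/null && python3 st.py
```

```text
25.2 [622.4 -40.1  54.6] yaw 17.7 F [-2.   1.3  1.6] M [ 0.15  0.32 -0.14] 1.2 117
25.5 [622.3 -39.8  54.7] yaw 34.6 F [-1.4 -0.   0.9] M [-0.08  0.21  0.02] 0.9 117
25.6 [622.4 -40.   54.7] yaw 25.6 F [-1.3 -0.4  1.2] M [ 0.02  0.09 -0.01] 1.06 117
25.8 [622.8 -40.2  54.7] yaw 22.2 F [ 0.2  0.4 -0.1] M [-0.04  0.07  0.03] 1.12 117
26.0 [622.8 -40.3  54.7] yaw 18.9 F [-0.1 -0.1 -1.4] M [-0.09  0.04 -0.01] 1.17 117
26.2 [622.5 -40.4  54.7] yaw 15.5 F [-0.5  0.7  0.6] M [0.05 0.29 0.07] 1.23 117
26.4 [622.4 -40.3  54.7] yaw 12.2 F [-1.6  2.9  1. ] M [0.4  0.41 0.13] 1.29 117
26.6 [622.4 -40.4  54.7] yaw 9.3 F [-2.1  2.6  1.1] M [0.59 0.39 0.4 ] 1.34 117
26.8 [622.5 -40.5  54.7] yaw 6.5 F [-3.5  4.   0.9] M [0.88 0.49 0.33] 1.39 117
27.0 [622.5 -40.6  54.6] yaw 3.6 F [-2.3  5.2  1.2] M [1.05 0.44 0.35] 1.44 117
27.2 [622.5 -40.7  54.6] yaw 0.7 F [-3.   6.2  0.1] M [1.13 0.4  0.38] 1.49 117
```

```bash
python3 -m crank '[[0,0.0002,0,0,0,0.05,0.7],[0,0.0002,0,0,0,0.05,0.7]]' >/dev/null && python3 st.py &&
python3 -m crank '[[0,0.0002,0,0,0,0.05,0.7],[0,0.0002,0,0,0,0.05,0.7]]' >/dev/null && python3 st.py &&
python3 -m crank '[[0,0.0002,0,0,0,0.05,0.7],[0,0.0002,0,0,0,0.05,0.7]]' >/dev/null && python3 st.py &&
python3 -m crank '[[0,0.0002,0,0,0,0.05,0.7],[0,0.0002,0,0,0,0.05,0.7]]' >/dev/null && python3 st.py &&
python3 -m crank '[[0,0.0002,0,0,0,0.05,0.7],[0,0.0002,0,0,0,0.05,0.7]]' >/dev/null && python3 st.py &&
python3 -m crank '[[0,0.0002,0,0,0,0.05,0.7],[0,0.0002,0,0,0,0.05,0.7]]' >/dev/null && python3 st.py &&
python3 -m crank '[[0,0.0002,0,0,0,0.05,0.7],[0,0.0002,0,0,0,0.05,0.7]]' >/dev/null && python3 st.py &&
python3 -m crank '[[0,0.0002,0,0,0,0.05,0.7],[0,0.0002,0,0,0,0.05,0.7]]' >/dev/null && python3 st.py &&
python3 -m crank '[[0,0.0002,0,0,0,0.05,0.7],[0,0.0002,0,0,0,0.05,0.7]]' >/dev/null && python3 st.py
```

```text
27.4 [622.5 -40.8  54.7] yaw -2.1 F [-2.8  5.5  0.3] M [1.24 0.4  0.32] 1.54 117
27.6 [622.5 -40.9  54.7] yaw -5.0 F [-2.1  6.7  0.9] M [1.38 0.36 0.28] 1.59 117
27.8 [622.5 -40.9  54.7] yaw -7.9 F [-3.2  8.4  2.1] M [1.48 0.33 0.35] 1.64 117
28.0 [622.5 -41.   54.7] yaw -10.7 F [-2.4  7.9  0.4] M [1.58 0.34 0.35] 1.69 117
28.2 [622.5 -41.1  54.7] yaw -13.6 F [-1.9  9.3  0.6] M [1.69 0.3  0.36] 1.74 117
28.4 [622.5 -41.2  54.7] yaw -16.5 F [-2.4  8.5  1. ] M [1.78 0.23 0.35] 1.79 117
28.6 [622.5 -41.3  54.7] yaw -19.3 F [-1.4 10.3  0.5] M [1.88 0.23 0.38] 1.84 117
28.8 [622.5 -41.4  54.7] yaw -22.2 F [-2.4  9.6  0.2] M [1.97 0.16 0.4 ] 1.89 117
29.0 [622.5 -41.5  54.7] yaw -25.1 F [-1.6  9.9  0.7] M [2.14 0.14 0.34] 1.94 117
```

```bash
python3 -m crank '[[0,-0.001,-0.0002,0,0,-0.15,0.7],[-0.0001,-0.002,-0.0002,0,0,-0.3,0.7],[-0.0002,-0.003,-0.0002,0,0,-0.45,0.7],[-0.0004,-0.0034,-0.0002,0,0,-0.6,0.7],[-0.0007,-0.0037,-0.0002,0,0,-0.75,0.7]]' >/dev/null; python3 st.py
python3 -m crank '[[0,-0.0004,0,0,0,-0.15,0.7],[-0.0001,-0.0007,0,0,0,-0.28,0.7],[-0.0001,-0.0007,0,0,0,-0.28,0.7]]' >/dev/null; python3 st.py
python3 -m crank '[[0,0.0003,0,0,0,0.15,0.7]]' >/dev/null; python3 st.py &&
python3 -m crank '[[0,0.0001,0,0,0,0.05,0.7],[0,0.0001,0,0,0,0.05,0.7]]' >/dev/null && python3 st.py &&
python3 -m crank '[[0,0.0001,0,0,0,0.05,0.7],[0,0.0001,0,0,0,0.05,0.7]]' >/dev/null && python3 st.py &&
python3 -m crank '[[0,0.0001,0,0,0,0.05,0.7],[0,0.0001,0,0,0,0.05,0.7]]' >/dev/null && python3 st.py &&
python3 -m crank '[[0,0.0001,0,0,0,0.05,0.7],[0,0.0001,0,0,0,0.05,0.7]]' >/dev/null && python3 st.py &&
python3 -m crank '[[0,0.0001,0,0,0,0.05,0.7],[0,0.0001,0,0,0,0.05,0.7]]' >/dev/null && python3 st.py &&
python3 -m crank '[[0,0.0001,0,0,0,0.05,0.7],[0,0.0001,0,0,0,0.05,0.7]]' >/dev/null && python3 st.py &&
python3 -m crank '[[0,0.0001,0,0,0,0.05,0.7],[0,0.0001,0,0,0,0.05,0.7]]' >/dev/null && python3 st.py &&
python3 -m crank '[[0,0.0001,0,0,0,0.05,0.7],[0,0.0001,0,0,0,0.05,0.7]]' >/dev/null && python3 st.py &&
python3 -m crank '[[0,0.0001,0,0,0,0.05,0.7],[0,0.0001,0,0,0,0.05,0.7]]' >/dev/null && python3 st.py
```

```text
29.5 [622.6 -40.   54.7] yaw 18.4 F [-3.8 -2.2  0.5] M [-0.35  0.56 -0.13] 1.18 117
29.8 [622.5 -39.6  54.7] yaw 34.1 F [-4.1 -2.8 -0.4] M [-0.61  0.56 -0.03] 0.91 117
29.9 [622.8 -39.7  54.7] yaw 25.1 F [-3.2 -2.6 -2.7] M [-0.2   0.28  0.02] 1.07 117
30.1 [623.1 -39.5  54.7] yaw 22.2 F [-2.9 -2.6 -2.6] M [-0.38  0.3  -0.02] 1.12 116
30.3 [623.1 -39.6  54.7] yaw 19.5 F [-2.2 -3.4 -2.1] M [-0.51  0.39  0.1 ] 1.16 116
30.5 [623.  -39.7  54.7] yaw 16.7 F [-3.4 -3.5 -2.1] M [-0.76  0.49  0.1 ] 1.21 116
30.7 [622.8 -39.9  54.8] yaw 13.9 F [-2.7 -4.  -2.3] M [-0.91  0.62  0.08] 1.26 116
30.9 [622.8 -40.   54.7] yaw 11.0 F [-3.3 -4.3 -1.7] M [-0.87  0.68  0.23] 1.31 116
31.1 [622.7 -40.1  54.7] yaw 8.2 F [-3.6 -4.1 -1. ] M [-0.88  0.7   0.36] 1.36 116
31.3 [622.7 -40.2  54.7] yaw 5.3 F [-3.8 -4.1 -1.9] M [-0.79  0.72  0.55] 1.41 116
31.5 [622.7 -40.2  54.7] yaw 2.5 F [-3.8 -4.1 -1.8] M [-0.81  0.66  0.74] 1.46 116
```

```bash
sed -i 's/0.65/1.3/' st.py
python3 -m crank '[[0,0.0001,0,0,0,0.05,0.7],[0,0.0001,0,0,0,0.05,0.7]]' >/dev/null && python3 st.py &&
python3 -m crank '[[0,0.0001,0,0,0,0.05,0.7],[0,0.0001,0,0,0,0.05,0.7]]' >/dev/null && python3 st.py &&
python3 -m crank '[[0,0.0001,0,0,0,0.05,0.7],[0,0.0001,0,0,0,0.05,0.7]]' >/dev/null && python3 st.py &&
python3 -m crank '[[0,0,0,0,0,0.02,0.7],[0,0,0,0,0,0.02,0.7]]' >/dev/null && python3 st.py
```

```text
31.7 [622.8 -40.3  54.8] yaw -0.4 F [-5.  -4.  -2.1] M [-0.67  0.72  0.97] 1.51 116
31.9 [622.7 -40.4  54.7] yaw -3.2 F [-4.9 -2.5 -0.6] M [-0.69  0.71  1.22] 1.56 116
32.1 [622.7 -40.4  54.7] yaw -6.0 F [-4.2 -3.  -0.7] M [-0.61  0.73  1.4 ] 1.61 116
```

```bash
python3 - <<'E'
from h import *
c=cams.grab_frame("wrist"); s=r.sense(); e=s["eef_pos"]
gg=cv2.cvtColor(c["image"],cv2.COLOR_RGB2GRAY); print([np.r_[gg[row,290:342:2]] for row in(312,322)])
# is the finger visible along tester +x?  sample at the nose's expected place for closed clamp (z=36), r 30..60, and sideways
for th in(-12,-6,0,3,6,12,20,30): 
    a=np.radians(th); print(th,[int(gg[tuple(np.round(proj(c,[620.3+q*np.cos(a)-0,-42+q*np.sin(a),36])[::-1]).astype(int))]) for q in(28,32,36,40,44,48,52,56)])
E
```

```text
[array([152, 153, 156, 158, 155, 158, 155,  83,  90,  91,  91,  91, 185,
       183, 181, 182, 174, 116, 154, 156, 154, 149, 148, 154, 159, 154],
      dtype=uint8), array([158, 157, 158, 157, 154, 160, 155, 195, 187, 189, 189, 189, 186,
       184, 182, 183, 167, 125, 153, 151, 156, 159, 155, 152, 151, 149],
      dtype=uint8)]
-12 [194, 195, 195, 197, 197, 199, 159, 126]
-6 [194, 193, 196, 195, 197, 197, 89, 90]
0 [199, 202, 202, 202, 203, 204, 77, 79]
3 [200, 201, 203, 209, 166, 149, 79, 79]
6 [201, 202, 151, 150, 152, 152, 80, 78]
12 [87, 156, 153, 153, 152, 153, 79, 77]
20 [90, 154, 154, 156, 155, 110, 79, 76]
30 [152, 153, 155, 156, 156, 157, 157, 78]
```

The finger is seen pointing along about -4°, which is closed plus about 8° of collar twist, and the peak torque was 1.40 N m. Next I'll unload and ease the side forces.

```bash
python3 -m crank '[[-0.001,0,0,0,0,-0.1,0.7],[-0.0015,0.001,0,0,0,-0.2,0.7],[-0.0015,0.001,0,0,0,-0.3,0.7],[-0.0015,0.001,0,0,0,-0.3,0.7]]' >/dev/null; python3 st.py
python3 -m crank '[[0,0,0,0,0,-0.06,0.7],[0,0,0,0,0,-0.06,0.7]]' >/dev/null; python3 st.py
```

```text
32.55 [622.2 -40.3  54.8] yaw 11.1 F [-0.1  2.  -4.9] M [ 0.41 -0.07 -0.05] 1.31 116
32.75 [622.2 -40.4  54.8] yaw 14.3 F [ 0.6  3.4 -5.2] M [ 0.71 -0.05 -0.02] 1.25 116
```

```bash
python3 -m crank '[[0,-0.001,0,0,0,0,0.7],[0,-0.001,-0.002,0,0,0,0.7],[0,-0.001,-0.005,0,0,0,0.7]]' >/dev/null; python3 st.py
python3 -m crank '[[0,0,-0.003,0,0,0,0.7],[0,0,-0.006,0,0,0,0.7],[0,0,-0.01,0,0,0,0.7],[0,0,-0.015,0,0,0,0.7],[0,0,-0.02,0,0,0,0.7]]' >/dev/null; python3 st.py
python3 -m crank '[[0,0,-0.03,0,0,0,0.7],[0,0,-0.06,0,0,0,0.7],[0,0,-0.095,0,0,0,0.7],[0,0,-0.095,0,0,0,0.7]]' >/dev/null; python3 st.py
python3 - <<'E'
from h import *
c=cams.grab_frame("wrist"); s=r.sense(); gg=cv2.cvtColor(c["image"],cv2.COLOR_RGB2GRAY)
e=s["eef_pos"]; u,v=proj(c,e+[0,0,20.4]); print(u,v)
print(gg[210:250,314]); print(gg[270,250:376:2]); print([np.r_[gg[row,290:342:2]] for row in(312,325)])
E
```

```text
33.05 [621.6 -40.3  58.8] yaw 14.3 F [ 1.8 -0.  -6.8] M [ 0.05 -0.37 -0.  ] 1.25 123
33.55 [621.6 -40.   80.6] yaw 14.4 F [ 0.5  0.1 -5.2] M [ 0.06 -0.02 -0.  ] 1.25 123
33.95 [624.8 -40.2 180.5] yaw 14.4 F [ 0.2  1.  -4.6] M [ 0.02 -0.16  0.03] 1.25 124
310.66927385645926 264.6650730485908
[137  86  85  88  93  97  97  98  99 100 100 103 125 168 182 173 164 163
 162 163 163 164 162 163 163 162 163 163 162 162 163 163 163 162 162 162
 163 150  91  52]
[ 99 100 100  41  32  29  30  31  29  37  79  80  80  80  81  82  83  81
  79  78  78  65  76  78  76  74  76  79  76  75  76  80  76  75  77  78
  77  77  81  76  77  77  77  76  99 139 159 165 164 159 163 166 166 163
 160  75  31  32  33  32  31  40  99]
[array([134, 137, 140, 141, 138, 137, 114,  75,  80,  79,  79,  80,  79,
        79,  77,  79,  76, 111, 139, 137, 136, 132, 134, 135, 134, 130],
      dtype=uint8), array([130, 132, 135, 137, 128, 133, 118,  77,  78,  79,  79,  79,  79,
        77,  77,  78,  73, 132, 127, 132, 132, 131, 130, 133, 137, 131],
      dtype=uint8)]
```

It came off straight and the grip is unchanged. Now I'll carry it back above the recorded pick-up pose.

```bash
python3 -m crank '[[0.004,-0.036,0,0,0,0,0.7],[0.008,-0.072,0,0,0,0,0.7],[0.012,-0.107,0,0,0,0,0.7],[0.016,-0.142,0.01,0,0,0,0.7],[0.0195,-0.178,0.015,0,0,0,0.7]]' >/dev/null; python3 st.py
python3 -m crank '[[0.004,-0.036,0,0,0,0.1,0.7],[0.008,-0.072,0,0,0,0.2,0.7],[0.012,-0.107,0,0,0,0.3,0.7],[0.016,-0.142,0.01,0,0,0.4,0.7],[0.0195,-0.178,0.015,0,0,0.476,0.7]]' >/dev/null; python3 st.py
python3 -m crank '[[0,0,0,0,0,0,0.7],[0,0,0,0,0,0,0.7],[0,0,0,0,0,0,0.7]]' >/dev/null; python3 st.py
python3 - <<'E'
from h import *
s=r.sense();e=s["eef_pos"];y=s["tcp_rot"][2];ax=np.array([np.cos(y),np.sin(y)]); ay=np.array([np.sin(y),-np.cos(y)])
d=np.array([574.3,313.9])-e[:2]; print(d@ax,d@ay,e[2]-24.6,y+.2252)
E
```

```text
34.5 [594.6 138.2 157.5] yaw 14.4 F [ 0.5  0.2 -5. ] M [ 0.06 -0.08  0.01] 1.55 124
35.0 [569.4 315.2 142.3] yaw -13.1 F [ 0.7 -0.4 -5.9] M [-0.05 -0.07 -0.02] 2.3 124
35.3 [570.5 313.5 143.8] yaw -12.9 F [ 0.7  0.5 -4.5] M [-0.   -0.11  0.05] 2.3 124
3.642128192860283 -1.2090118449657201 119.2301611349396 0.0005330105828322274
```

```bash
python3 -m crank '[[0.0036,-0.0012,0.02,0,0,0,0.7],[0.0036,-0.0012,0.05,0,0,0,0.7],[0.0036,-0.0012,0.075,0,0,0,0.7],[0.0036,-0.0012,0.09,0,0,0,0.7],[0.0036,-0.0012,0.1,0,0,0,0.7]]' >/dev/null; python3 st.py
python3 -m crank '[[0,0,0,0,0,0,0.7],[0,0,0.005,0,0,0,0.7],[0,0,0.01,0,0,0,0.7],[0,0,0.014,0,0,0,0.7],[0,0,0.016,0,0,0,0.7]]' >/dev/null; python3 st.py
python3 -m crank '[[0,0,0,0,0,0,0.7],[0,0,0.001,0,0,0,0.7],[0,0,0.002,0,0,0,0.7],[0,0,0.003,0,0,0,0.7],[0,0,0.003,0,0,0,0.7]]' >/dev/null; python3 st.py
```

```text
35.8 [574.6 313.7  43.7] yaw -13.0 F [ 0.2 -0.8 -4.8] M [-0.   -0.02  0.03] 2.29 124
36.3 [574.8 315.   28.9] yaw -12.9 F [-0.1 -0.3 -5.1] M [-0.04 -0.07 -0.03] 2.29 124
36.8 [574.8 314.9  25.9] yaw -12.9 F [ 0.3 -0.2 -4. ] M [ 0.02 -0.    0.  ] 2.29 124
```

Contact is just starting at 25.9. I'll go down slightly further, then open and rise.

```bash
python3 -m crank '[[0,0,0.001,0,0,0,0.7],[0,0,0.001,0,0,0,0.7],[0,0,0.0015,0,0,0,0.7],[0,0,0.0015,0,0,0,0.7]]' 40 >/dev/null; python3 st.py
python3 -m crank '[[0,0,0,0,0,0,0.3],[0,0,0,0,0,0,0.1],[0,0,0,0,0,0,0],[0,0,0,0,0,0,0],[0,0,0,0,0,0,0]]' >/dev/null; python3 st.py
python3 -m crank '[[0,0,-0.01,0,0,0,0],[0,0,-0.03,0,0,0,0],[0,0,-0.06,0,0,0,0],[0,0,-0.1,0,0,0,0],[0,0,-0.14,0,0,0,0]]' >/dev/null; python3 st.py
python3 -m crank '[[0,0,0,0,0,0,0],[0,0,0,0,0,0,0],[0,0,0,0,0,0,0]]' ; python3 - <<'E'
from h import *
w=cams.grab_frame("wrist"); e=r.sense()["eef_pos"]; hsv=cv2.cvtColor(w["image"],cv2.COLOR_RGB2HSV); g=cv2.cvtColor(w["image"],cv2.COLOR_RGB2GRAY)
u,v=proj(w,[572,315,45]); print("head exp",u,v)
m=((hsv[...,1]<50)).astype(np.uint8)
for row in range(int(v)-40,min(int(v)+150,399),8):
    print(row,"".join("#" if hsv[row,x,1]<50 and g[row,x]>60 else "." for x in range(int(u)-50,int(u)+50,1)))
t=cams.grab_frame("top"); 
tm=t["image"][165:255,235:285]
h2=cv2.cvtColor(tm,cv2.COLOR_RGB2HSV); 
E
```

```text
37.2 [574.9 315.   24.8] yaw -12.9 F [-2.5 -1.1 -0.8] M [-0.16  0.2   0.03] 2.29 124
37.7 [575.  314.9  24.6] yaw -12.9 F [0.4 0.1 0.8] M [ 0.   -0.03 -0.01] 2.29 0
38.2 [574.5 314.7 166.3] yaw -12.9 F [ 0.5  0.3 -0.4] M [-0.09 -0.02  0.  ] 2.29 0
clock: 38.5
eef_pos: [574.2, 314.5, 163.8]
tcp_rot: [3.141, 0.001, -0.225]
contact_force: [-0.5, 0.2, 0.5]
opening: 1.0
grasp_force: 0.0
head exp 312.3055539445635 196.27896048501998
156 ####################################################################################################
164 ##################................................................................##################
172 ##################....................############################................##################
180 ##################.............###########################################........##################
188 ###################........##################################################....###################
196 ###################........##################################################....###################
204 ###################...........#####
[... 1150 characters left out ...]
...............##########.......................######################
300 #######################.....................###########.......................######################
308 #######################.....................###########.......................######################
316 ########################....................##########........................######################
324 ####################################.......###############.......###################################
332 ####################################################################################################
340 ##............................................############..........................................
```

```bash
python3 - <<'E'
from h import *
t=cams.grab_frame("top"); g=cv2.cvtColor(t["image"],cv2.COLOR_RGB2GRAY)
for th in(-15,-6,0,3,8,15,30,60,126): 
    a=np.radians(th); print(th,[int(g[tuple(np.round(proj(t,[620.6+q*np.cos(a),-38.6+q*np.sin(a),36])[::-1]).astype(int))]) for q in(28,34,40,46,54)])
o=cv2.cvtColor(cv2.imread("pics/top0.png"),cv2.COLOR_BGR2GRAY); d=cv2.absdiff(o,g)
print("mat diff",(d[150:225,432:500]>25).sum(),"button diff",(d[125:160,340:372]>25).sum())
E
```

```text
-15 [114, 130, 151, 138, 144]
-6 [176, 177, 190, 195, 79]
0 [171, 173, 173, 180, 72]
3 [176, 176, 177, 183, 74]
8 [176, 180, 179, 179, 72]
15 [184, 123, 107, 75, 79]
30 [142, 143, 142, 71, 75]
60 [141, 138, 140, 139, 140]
126 [144, 144, 141, 143, 129]
mat diff 0 button diff 0
```

The finger points along the tester's x, the bystanders and button are unchanged, and the wrench is in its cradle.

```bash
python3 -c "
from rig import sign_off; print(sign_off())"
```

```text
the job is handed in; nothing more can be done
None
```

Job handed in at about 39 s: the clamp is closed against the reed plate and was tightened to about 1.4 N m by the wrist sensor, the wrench is back in its cradle, and the button, comb, cover plate and scraper look unchanged in the top view.

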